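# Set up the probe thermometer on the pan

### The arm

A 6-joint arm with a two-finger parallel gripper is mounted at the origin on the work surface. World frame = base frame: x ahead of the robot, y to its left, z up, the work surface at z = 0. Lengths are in m, angles in degrees, forces in N, time in s.
With the tool pointing down it reaches from about 0.25 to 0.725 m from the base axis. Payload 9.7 kg.
Tool frame: the origin (TCP) lies at the centre of the arm's flange, where the gripper is bolted on; the fingertips stand 173 mm ahead of it and the grasp point (between the pads) lies bot.grip_depth ahead of it (bot.grip_depth is the distance from the TCP to the grasp point, in m); z points along the fingers, y is the direction in which the jaws open and shut (so a half turn about z gives the same grasp; the last joint's range is limited). The gripper opens to 85 mm and grips with 20 to 120 N. Pads are 22 mm wide; open, the fingers measure 114 mm over their backs; the gripper's body (76 mm by 85 mm) begins 54 mm behind the grasp point. The pads swing forward as they close: fully open they stand 13 mm farther back than shut.
Start: joints at [65.088, 4.979, 10.078, 95.1, 0, 90], TCP at [0.232, 0.499, 0.405] pointing down, gripper open.
Joint ranges: [-179.16, 179.16], [-48.56, 103.87], [-65.8, 70.77], [-126.05, 130.52], [-82.76, 87.17], [-180, 180]. Speed limits (degrees/s): [127.2, 127.2, 147.25, 180, 180, 180].

### API

Orientations are given as [roll, pitch, yaw] about the fixed x, y, z axes, in that order (R = Rz(yaw) Ry(pitch) Rx(roll)).
In Python, from workcell import status, viewer, bot gives the robot as it stands. The module is installed in compiled form; this text tells all that it offers.
- The arm moves only by the tool move_arm, never from a script. Its argument "commands" is a list of rows, each an object with "claw": the gripper's target within -1 to 1 (fully open at 1, half-way at 0, shut at -1); "travel": the shift along the tool's x, y, z in cm, a list of three; "turn": the turn about the tool's z in degrees. A call has 1 to 5 rows; each row shifts and turns the commanded pose from where the row before left it, along the tool's axes as they then stand; what a row does not reach is not made up. A row lasts 1/12 s, in which the tool goes at most 41.7 mm and 7.16 degrees, less where a joint would pass 70% of its speed; a pose out of reach is approached as far as the arm can. A call is refused whole if a number of a shift passes 4.17 or a number of a turn 7.16, either way. A call with a gripper value outside its range is refused whole. The fingers move at their own pace and stop on an object; "squeeze" is the grip in N (left out, the last holds). Time passes only in rows, so rows that do not move let the fingers close. It gives the time, the measured TCP pose, the force and the opening at its end, in the units of the state.
- status.get_obs(): the state, without advancing time (a new reading comes with each control period).
- viewer.camera(name): name is "scene" or "top" or "wrist"; returns the picture (384x512x3 uint8, blue, green, red); there is no depth.
- viewer.camera_params(name): a dict with "camera_matrix" (3x3 intrinsics, pixels), "xyz" and "rotation" of the camera in the world. Camera axes: x right, y up, looking along -z (the intrinsics and any distortion apply to the point x, -y, -z); pixel columns grow to the right and rows downward; lengths in m; the calibration is good to about 2 mm. A picture is of the moment at which its call begins: read the wrist's pose just before it. camera_params takes no time and is no camera call; for the wrist camera it gives the pose at the moment of the call.
- bot.job_done(): hands the job in, once; it reports no verdict.
The state is a dict: "time": time; "q": joint angles; "qd": joint speeds; "joint_efforts": joint torques, N m; "ee_pos": TCP position; "tcp_rot": TCP orientation; "wrist_force": force on the tool from outside, world axes, zero at the start; "torque": the same for the moment, N m; "opening": finger opening in m.
Only numpy, scipy, OpenCV 4.12 (cv2) and the standard library are available. Lean on these libraries where they do the work, as an engineer would, in place of code of your own. Each camera call takes 0.05 s, during which the arm holds its last target.

### The job

Get the pan ready for cooking by thermometer. First take the red-handled probe holder off the stand and clip it over the rim of the pan's long side nearest the robot, around the middle, pushed well down onto the rim, upright, with its yellow guide block inside the pan; then pull the probe thermometer out of its charging dock and put it down through the hole in the guide block until its collar rests on the block. Let go of everything, and leave the other kitchen things where they stand.

Things in the scene. Friction and masses are not known exactly. Their poses are not given: they have to be found in the camera images.
- holder: Probe holder, 110 g: sprung clamp like a big clothes peg, 24 mm wide (y), red handles up, dark steel jaws down, yellow guide block out along its +x. Starts clipped on the stand's plate. Origin: in the throat midway between the jaws, where the gripped wall's top edge meets the roof; z up. Jaws reach 28 mm below it and grip a 4 mm wall lying in its y-z plane.
- handles (a point): Point midway between the holder's two red handle plates, 50 mm above the holder's origin. Plates 24 mm wide (y), one on each side in x, from 20 to 68 mm above the origin, leaning outward 0.2 rad at rest: outer faces about 48 mm apart here, 55 mm at the tops. Squeezing along x opens the jaws: about 6 N to start, about 16 N at the stop, where the faces are parallel, 34 mm apart.
- pivot (a point): The clamp's pivot, axis along the holder's y, 12 mm above the holder's origin. Squeezed to the stop, the jaw tips are about 20 mm apart (4 mm at rest) and, with the plates flush on level-closing fingers, the holder's body leans 0.2 rad about this point, guide block raised about 12 mm; it rights itself, and rises 3 to 5 mm, as the jaws close on an upright wall and the handles are let go.
- jaw (a joint): Opening of the holder's clamp, rad: 0 when gripping a 4 mm wall, -0.1 shut on nothing, 0.4 squeezed fully open.
- guide (a point): Centre of the mouth of the round hole, 15 mm diameter, straight down through the holder's yellow guide block (34 x 34 mm, 22 mm high), on the block's top face, 64 mm along the holder's x from its origin and level with it. Axes as the holder's. The handles stand about 35 mm from it on the holder's -x side: fingers here have room when closing along y.
- stand: Stand with a 110 x 120 x 18 mm wooden foot and an upright steel plate, 4 mm thick (its x), 100 mm wide (its y), top edge 105 mm above the worktop. Fixed. Origin: under its centre. The holder is parked on the top edge, its x along the stand's x.
- pan: Rectangular steel pan, 160 mm (x) by 260 mm (y), on a black glass cooking plate 200 x 300 x 12 mm; empty, open, walls 4 mm thick, rim 112 mm above the worktop, pan floor at 16 mm, loop handles on the short ends. Fixed. Origin: under its centre on the worktop. Its -x side is the long wall nearest the robot.
- pan_rim (a point): Middle of the top edge of the pan's long wall nearest the robot (mid-thickness). Axes as the pan's: x into the pan, y along the wall, z up.
- probe: Probe thermometer, upright in the dock, 90 g, z up: round orange head, 28 mm diameter from z = 28 to 78 mm, black top; below it an 18 mm waist, then a collar 30 mm in diameter whose flat underside is the origin (z = 0); below that a steel stem, 9 mm diameter, 85 mm long, pointed.
- dock: White charging dock, 70 (x) x 80 (y) mm, 95 mm tall, on a grey 110 x 110 mm foot, with a grey spring housing on each side of the mouth along its y, up to 115 mm high, their inner faces 42 mm and outer faces 74 mm apart. Fixed. Origin: under its centre.
- dock_mouth (a point): Centre of the socket on the dock's top face, 95 mm above the worktop; the probe's collar sits on it. Two sprung balls snap in over the collar: the probe comes out with a straight upward pull of 5 to 10 N, is past the balls once raised 15 mm, and its stem is clear of the dock once raised 90 mm.
- salt_jar: glass salt jar with a steel cap, 52 mm diameter, 75 mm tall; a bystander, loose. Origin: centre of its underside.
- wooden_spoon: wooden spoon lying flat, 200 mm long along its x; a bystander, loose. Origin: centre of its underside.
- mug: blue mug, 76 mm diameter, 90 mm tall, handle at its +y; a bystander, loose. Origin: centre of its underside.
- oil_bottle: amber oil bottle, 64 mm diameter, 190 mm tall; a bystander, loose. Origin: centre of its underside.
- bowl: white bowl, 130 mm diameter, 55 mm tall; a bystander, loose. Origin: centre of its underside.
- tin: food tin with paper label, 72 mm diameter, 90 mm tall; a bystander, loose. Origin: centre of its underside.
- cup: terracotta-coloured cup, 72 mm diameter, 80 mm tall; a bystander, loose. Origin: centre of its underside.
Mind the look-alikes: they are no part of the job. What is shaped like the holder but pink or white is not meant. Several things have the shape of the probe; the one meant has the colours described above.

How it is judged:
By the outcome, as a careful person would: the job done as asked, in the order asked, and still so for the second after the job is handed in, with the robot touching nothing.
It also fails if it takes over 59 s, if anything falls off the work surface, if the arm or the gripper's body presses on something with over 40 N, if the wrist force passes 120 N, or if a joint passes its speed limit or range.

## Working session

There is one attempt and no reset: what is moved stays moved. The work goes in short steps, Python scripts to look and compute and a tool call to move; the robot and the scene stay as the last step left them, time stands still between calls to the robot, and variables do not carry over. Pictures are saved under pics/ and viewed, and the job is handed in when it is done.

Besides the shell and the picture viewer there is one more tool, called after "Call:" by a JSON object that holds its "op" and its "data". move_arm: Moves the arm, as the interface text tells. Its arguments: {"type":"object","properties":{"commands":{"type":"array"},"squeeze":{"type":"number"}},"required":["commands"]}

```bash
mkdir -p pics; python3 - <<'E'
from workcell import status, viewer, bot
import cv2,numpy as np
print(status.get_obs(), bot.grip_depth)
for n in ["scene","top","wrist"]:
    p=viewer.camera_params(n); print(n,p)
    im=viewer.camera(n); cv2.imwrite(f"pics/{n}0.png",im)
E
```

```text
{'time': 0.0, 'q': array([6.50881691e+01, 5.01123752e+00, 1.00338885e+01, 9.50996816e+01,
       2.64987890e-04, 8.99989038e+01]), 'qd': array([ 0.01505324,  0.00385208,  0.08592571, -0.01221951,  0.04232623,
       -0.06204897]), 'joint_efforts': array([ 5.94907324e-04, -5.20390248e+01,  4.64797390e+01,  1.62436691e-02,
       -1.36020995e-05, -3.76036098e-06]), 'ee_pos': array([0.23167203, 0.49882616, 0.40397653]), 'tcp_rot': array([-1.79922969e+02, -2.66461468e-04,  1.55089265e+02]), 'wrist_force': array([0.18331405, 0.00111949, 0.19478246]), 'torque': array([ 0.07032308,  0.01299888, -0.00233936]), 'opening': 0.08557675051130634} 0.1547
scene {'camera_matrix': array([[461.66154219,   0.        , 261.29385196],
       [  0.        , 461.66154219, 195.33291997],
       [  0.        ,   0.        ,   1.        ]]), 'xyz': array([ 1.43498627, -0.54926469,  1.0025654 ]), 'rotation': array([49.83834357,  0.5279142 , 56.69880578])}
top {'camera_matrix': array([[472.83520672,   0.        , 262.16393617],
       [  0.        , 472.83520672, 187.16377138],
       [  0.        ,   0.        ,   1.        ]]), 'xyz': array([4.62896750e-01, 1.25037145e-03, 1.66296939e+00]), 'rotation': array([  4.22309492,  -0.61330893, -88.75740901])}
wrist {'camera_matrix': array([[338.5923686 ,   0.        , 258.16262637],
       [  0.        , 338.5923686 , 194.43221936],
       [  0.        ,   0.        ,   1.        ]]), 'xyz': array([0.16939167, 0.52782845, 0.37351213]), 'rotation': array([-15.78339978,   0.12241316,  65.06534131])}
```

View pics/scene0.png

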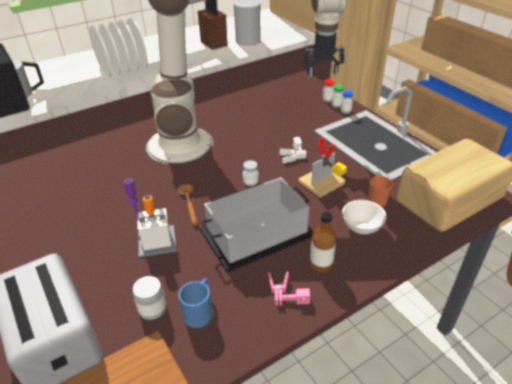

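View pics/top0.png

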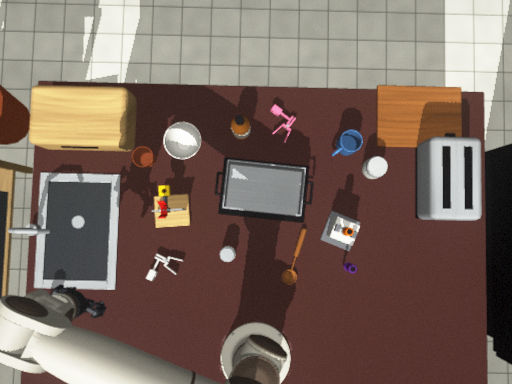

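View pics/wrist0.png

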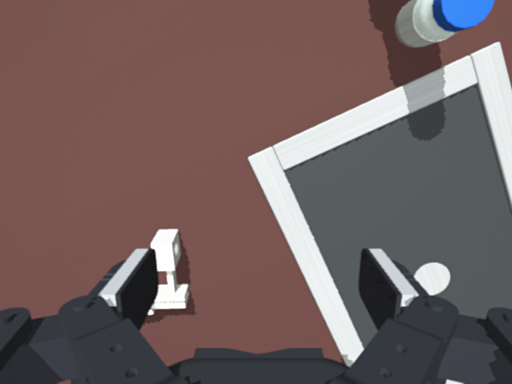

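```bash
python3 - <<'E'
import cv2,numpy as np
t=cv2.imread("pics/top0.png"); s=cv2.imread("pics/scene0.png")
def c(im,x0,y0,w,h,k): return cv2.resize(im[y0:y0+h,x0:x0+w],None,fx=k,fy=k,interpolation=cv2.INTER_CUBIC)
a=c(t,140,170,60,70,6); b=c(t,310,200,60,70,6)
cv2.imwrite("pics/topc.png",np.hstack([a,b]))
a=c(s,290,130,70,70,5); b=c(s,115,170,70,90,5)[:350]
cv2.imwrite("pics/scenec.png",np.hstack([a,b]))
cv2.imwrite("pics/panc.png",c(t,205,145,115,85,6))
E
```

```text
(no output)
```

View pics/topc.png

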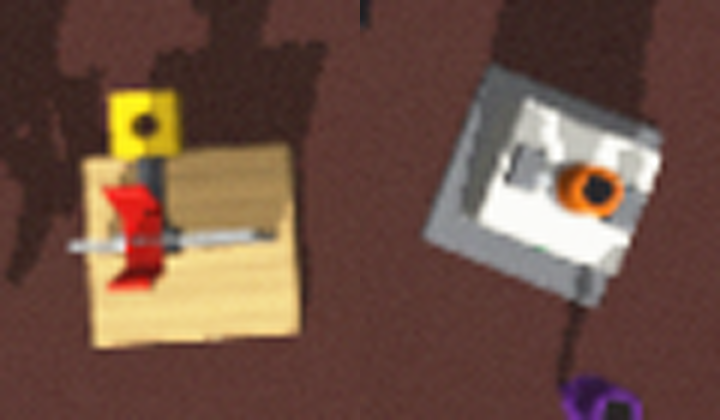

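View pics/scenec.png

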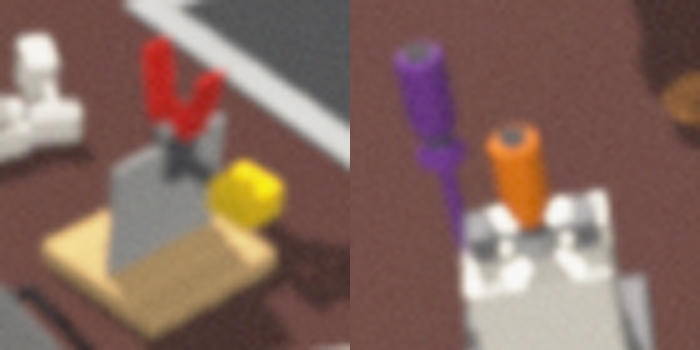

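View pics/panc.png

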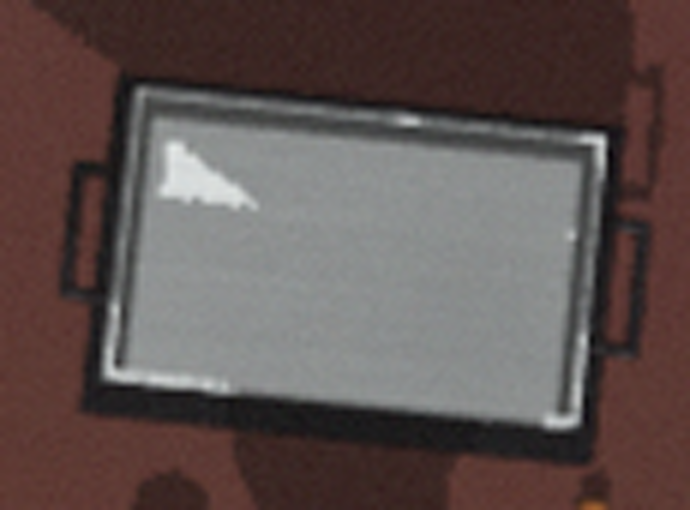

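```bash
cat > h.py <<'E'
import numpy as np,cv2
from scipy.spatial.transform import Rotation as R
def rot(r): return R.from_euler('xyz',r,degrees=True).as_matrix()
def ray(p,uv):
    K=p["camera_matrix"]; uv=np.atleast_2d(uv).astype(float)
    d=np.c_[(uv[:,0]-K[0,2])/K[0,0],-(uv[:,1]-K[1,2])/K[1,1],-np.ones(len(uv))]
    return np.array(p["xyz"]), d@rot(p["rotation"]).T
def plane(p,uv,z):
    o,d=ray(p,uv); return o+d*((z-o[2])/d[:,2])[:,None]
def proj(p,X):
    c=(np.atleast_2d(X)-p["xyz"])@rot(p["rotation"]); K=p["camera_matrix"]
    return np.c_[K[0,0]*c[:,0]/-c[:,2]+K[0,2], K[1,2]-K[1,1]*c[:,1]/-c[:,2]]
def tri(pa,ua,pb,ub):
    A,da=ray(pa,ua);B,db=ray(pb,ub);da=da[0];db=db[0]
    s=np.linalg.lstsq(np.c_[da,-db],B-A,rcond=None)[0]
    P=A+s[0]*da;Q=B+s[1]*db; return (P+Q)/2,np.linalg.norm(P-Q)
E
python3 - <<'E'
from workcell import viewer
from h import *
t=cv2.imread("pics/top0.png"); s=cv2.imread("pics/scene0.png")
pt=viewer.camera_params("top"); ps=viewer.camera_params("scene")
def cen(im,lo,hi,roi):
    x0,y0,x1,y1=roi; hsv=cv2.cvtColor(im,cv2.COLOR_BGR2HSV)
    m=cv2.inRange(hsv,lo,hi); mm=np.zeros_like(m); mm[y0:y1,x0:x1]=m[y0:y1,x0:x1]
    ys,xs=np.nonzero(mm); return np.array([xs.mean(),ys.mean()]),len(xs),cv2.minAreaRect(np.c_[xs,ys].astype(np.float32))
y=cen(t,(22,120,90),(35,255,255),(150,175,180,205)); print("yellow",y, plane(pt,y[0],.105))
o=cen(t,(5,150,120),(18,255,255),(335,220,360,245)); print("orange",o,plane(pt,o[0],.165))
r=cen(t,(0,150,100),(4,255,255),(145,190,180,225)); print("red",r,plane(pt,r[0],.155))
# pan corners px (outer) from crop/6
c=np.array([[137,88],[605,135],[575,425],[105,375]])/6+[205,145]
P=plane(pt,c,.112);print("pan",P, [np.linalg.norm(P[i]-P[i-1]) for i in range(4)])
f=np.array([[85,160],[290,145],[300,333],[92,347]])/6+[140,170]
P=plane(pt,f,.018);print("standfoot",P,P.mean(0),[np.linalg.norm(P[i]-P[i-1]) for i in range(4)])
f=np.array([[70,245],[272,235]])/6+[140,170]
P=plane(pt,f,.105);print("plate",P,P.mean(0),np.linalg.norm(P[0]-P[1]))
f=np.array([[490-360,65],[660-360,130],[595-360,305],[425-360,238]])/6+[310,200]
P=plane(pt,f,.0);print("dockfoot",P,P.mean(0),[np.linalg.norm(P[i]-P[i-1]) for i in range(4)])
E
```

```text
yellow (array([163.41129032, 190.26612903]), 124, ((163.5, 190.5), (11.0, 11.0), 90.0)) [[0.56071727 0.31218856 0.105     ]]
orange (array([347.82222222, 231.66666667]), 45, ((348.0, 231.5), (7.0, 10.0), 90.0)) [[ 0.4388966  -0.28615799  0.165     ]]
red (array([162.74747475, 208.31313131]), 99, ((162.3960418701172, 208.94029235839844), (16.297157287597656, 7.849242210388184), 86.18592071533203)) [[0.5000391  0.30218562 0.155     ]]
pan [[ 0.66620395  0.10240768  0.112     ]
 [ 0.64610752 -0.15565052  0.112     ]
 [ 0.48641246 -0.14162093  0.112     ]
 [ 0.50805509  0.11559699  0.112     ]] [np.float64(0.1586978923461138), np.float64(0.25883952670045157), np.float64(0.16031014171605756), np.float64(0.25812682797002545)]
standfoot [[0.54318321 0.36077306 0.018     ]
 [0.55452574 0.24255553 0.018     ]
 [0.44604827 0.23319247 0.018     ]
 [0.43542248 0.35259847 0.018     ]] [0.49479493 0.29727988 0.018     ] [np.float64(0.10807033692644478), np.float64(0.11876042349033383), np.float64(0.10888079720791155), np.float64(0.11987785916069461)]
plate [[0.49220588 0.34815477 0.105     ]
 [0.50009768 0.23799835 0.105     ]] [0.49615178 0.29307656 0.105     ] 0.11043874863546764
dockfoot [[ 0.50804538 -0.2602512   0.        ]
 [ 0.47218485 -0.36041276  0.        ]
 [ 0.36956975 -0.32308387  0.        ]
 [ 0.40631357 -0.22334642  0.        ]] [ 0.43902839 -0.29177356  0.        ] [np.float64(0.10821886963243643), np.float64(0.10638757699175039), np.float64(0.10919388945927821), np.float64(0.10629048546426216)]
```

```bash
python3 - <<'E'
from workcell import viewer
from h import *
t=cv2.imread("pics/top0.png"); s=cv2.imread("pics/scene0.png")
pt=viewer.camera_params("top"); ps=viewer.camera_params("scene")
def T(a,b): print(tri(pt,a,ps,b))
# black top of orange: top crop (600,190)->; scene crop2 (513,135)
T([310+240/6,200+190/6],[115+(513-350)/5,170+135/5])
# purple black top: top crop (618,412); scene (418,50)
T([310+258/6,200+412/6],[115+(418-350)/5,170+50/5])
#purple collar: scene (440,155)
c=viewer.camera_params("top")
a=t[255:285,335:365]; cv2.imwrite("pics/pur.png",cv2.resize(a,None,fx=12,fy=12,interpolation=cv2.INTER_CUBIC))
print(proj(ps,[[0.439,-.2917,.095],[0.439,-.2917,.173]]))
E
```

```text
(array([ 0.44077589, -0.28707755,  0.17688146]), np.float64(0.0077766328391510675))
(array([ 0.32496832, -0.29972492,  0.16677412]), np.float64(0.00705223249421308))
[[149.23881646 218.84306526]
 [144.58031517 198.28786657]]
```

View pics/pur.png

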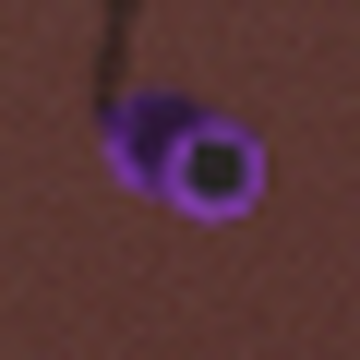

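```bash
cat >> h.py <<'E'
def plan(target,yaw,step=4.0,tstep=7.0,nmin=1,start=None):
    from workcell import status
    o=status.get_obs(); p=np.array(o["ee_pos"]) if start is None else np.array(start[:3]); y=o["tcp_rot"][2] if start is None else start[3]
    if start is None: print("at",p.round(4),o["tcp_rot"].round(2),"t",round(o["time"],2))
    d=np.array(target)-p; dy=(yaw-y+180)%360-180
    n=max(nmin,int(np.ceil(np.linalg.norm(d)*100/step)),int(np.ceil(abs(dy)/tstep)))
    for i in range(n):
        M=rot([180,0,y+dy*i/n]); v=M.T@(d/n)*100
        print(i+1, v.round(2).tolist(), "turn",round(-dy/n,2))
E
python3 - <<'E'
from h import *
plan([.497,.295,.40],95)
E
```

```text
at [0.2317 0.4988 0.4041] [-179.94   -0.    155.09] t 0.15
1 [-3.63, -0.81, 0.05] turn 6.68
2 [-3.7, -0.39, 0.05] turn 6.68
3 [-3.72, 0.05, 0.05] turn 6.68
4 [-3.69, 0.48, 0.05] turn 6.68
5 [-3.61, 0.9, 0.05] turn 6.68
6 [-3.48, 1.32, 0.05] turn 6.68
7 [-3.3, 1.71, 0.05] turn 6.68
8 [-3.08, 2.08, 0.05] turn 6.68
9 [-2.81, 2.43, 0.05] turn 6.68
```

Call:
{"op": "move_arm", "data": {"commands": [{"claw": 1, "travel": [-3.6, -0.8, 0], "turn": 6.7}, {"claw": 1, "travel": [-3.7, -0.4, 0], "turn": 6.7}, {"claw": 1, "travel": [-3.7, 0, 0], "turn": 6.7}, {"claw": 1, "travel": [-3.7, 0.5, 0], "turn": 6.7}], "squeeze": 40}}

```text
time: 0.48
ee_pos: [0.3499, 0.407, 0.4045]
tcp_rot: [-180.0, 0.0, 128.0]
wrist_force: [1.5, 0.4, -0.7]
opening: 0.0856
```

```bash
python3 -c "
from h import *
plan([.497,.295,.40],95)"
```

```text
at [0.3499 0.407  0.4045] [-1.7998e+02  1.0000e-02  1.2801e+02] t 0.48
1 [-3.58, 0.94, 0.09] turn 6.6
2 [-3.44, 1.34, 0.09] turn 6.6
3 [-3.27, 1.73, 0.09] turn 6.6
4 [-3.05, 2.1, 0.09] turn 6.6
5 [-2.79, 2.43, 0.09] turn 6.6
```

Call:
{"op": "move_arm", "data": {"commands": [{"claw": 1, "travel": [-3.6, 0.9, 0.1], "turn": 6.6}, {"claw": 1, "travel": [-3.4, 1.3, 0.1], "turn": 6.6}, {"claw": 1, "travel": [-3.2, 1.7, 0.1], "turn": 6.6}, {"claw": 1, "travel": [-3.0, 2.0, 0.1], "turn": 6.6}, {"claw": 1, "travel": [-2.8, 2.4, 0.1], "turn": 6.6}]}}

```text
time: 0.9
ee_pos: [0.4952, 0.2955, 0.3995]
tcp_rot: [-180.0, 0.0, 95.0]
wrist_force: [0.5, 0.7, 0.1]
opening: 0.0854
```

```bash
python3 - <<'E'
from workcell import status, viewer, bot
import cv2,pickle
o=status.get_obs(); p=viewer.camera_params("wrist"); im=viewer.camera("wrist"); cv2.imwrite("pics/w1.png",im); pickle.dump(p,open("w1.pkl","wb"))
print(o["ee_pos"],o["tcp_rot"],p["xyz"],p["rotation"])
E
```

```text
[0.49521729 0.29552074 0.39946552] [-1.79985611e+02  4.02086737e-03  9.49611428e+01] [0.48950545 0.36419104 0.36892281] [-15.83171197   0.03881579   4.93909273]
```

View pics/w1.png

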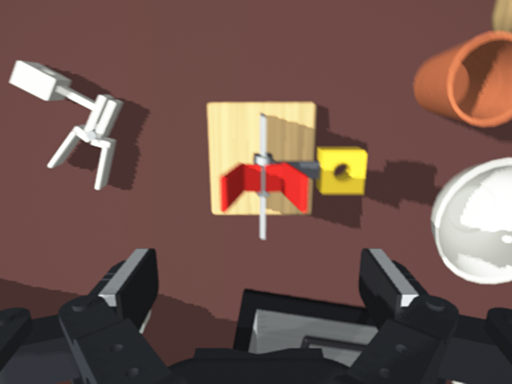

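```bash
python3 - <<'E'
from h import *
import pickle
p=pickle.load(open("w1.pkl","rb")); im=cv2.imread("pics/w1.png")
cv2.imwrite("pics/w1c.png",cv2.resize(im[90:250,190:390],None,fx=4,fy=4,interpolation=cv2.INTER_CUBIC))
hsv=cv2.cvtColor(im,cv2.COLOR_BGR2HSV)
m=cv2.inRange(hsv,(22,120,150),(35,255,255)); m[:,:300]=0;m[:,380:]=0
c=max(cv2.findContours(m,cv2.RETR_EXTERNAL,cv2.CHAIN_APPROX_NONE)[0],key=cv2.contourArea); r=cv2.minAreaRect(c);print(r)
b=cv2.boxPoints(r); P=plane(p,b,.105); print(P.round(4),P.mean(0))
f=np.array([[263,114],[264,238]]); P=plane(p,f,.105);print("plate",P,P.mean(0))
f=np.array([[208,102],[315,102],[314,214],[212,215]]); P=plane(p,f,.018);print("foot",P,P.mean(0))
m=cv2.inRange(hsv,(0,150,80),(5,255,255)); m[:,:200]=0;m[:,320:]=0;m[:140]=0
ys,xs=np.nonzero(m); print("red",xs.min(),xs.max(),ys.min(),ys.max())
E
```

```text
((342.0, 170.5), (45.0, 50.0), 90.0)
[[0.5382 0.3311 0.105 ]
 [0.5771 0.3344 0.105 ]
 [0.5834 0.2984 0.105 ]
 [0.5431 0.2949 0.105 ]] [0.56045159 0.31470656 0.105     ]
plate [[0.49396528 0.3531548  0.105     ]
 [0.50393956 0.2520985  0.105     ]] [0.49895242 0.30262665 0.105     ]
foot [[0.43959013 0.3564184  0.018     ]
 [0.54617853 0.36563023 0.018     ]
 [0.56067334 0.24811452 0.018     ]
 [0.44943603 0.23731249 0.018     ]] [0.49896951 0.30186891 0.018     ]
red 221 307 162 212
```

View pics/w1c.png

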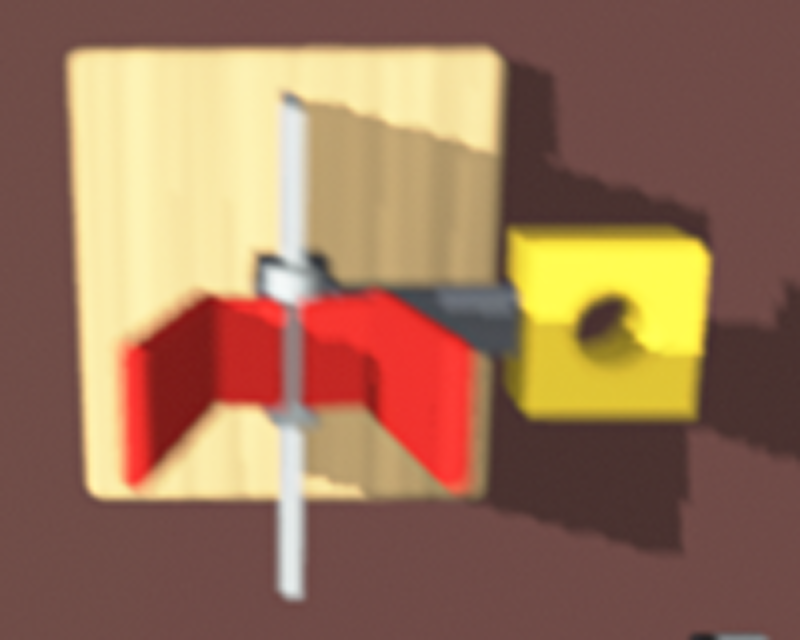

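```bash
python3 -c "
from h import *
plan([.4987,.3058,.3085],95.4,step=3)"
```

```text
at [0.4991 0.2923 0.3985] [1.7996e+02 1.2000e-01 9.4280e+01] t 0.95
1 [0.34, 0.02, 2.25] turn -0.28
2 [0.34, 0.02, 2.25] turn -0.28
3 [0.34, 0.02, 2.25] turn -0.28
4 [0.34, 0.02, 2.25] turn -0.28
```

Call:
{"op": "move_arm", "data": {"commands": [{"claw": 1, "travel": [0.35, 0, 2.2], "turn": -0.3}, {"claw": 1, "travel": [0.35, 0, 2.2], "turn": -0.3}, {"claw": 1, "travel": [0.35, 0, 2.2], "turn": -0.3}, {"claw": 1, "travel": [0.35, 0, 0], "turn": -0.3}, {"claw": 1, "travel": [0, 0, 0], "turn": 0}]}}

```text
time: 1.37
ee_pos: [0.4923, 0.3111, 0.3328]
tcp_rot: [-179.9, 0.1, 96.5]
wrist_force: [0.4, -0.4, 0.9]
opening: 0.0857
```

```bash
cat >> h.py <<'E'
def shot(name,cam="wrist"):
    from workcell import status,viewer
    import pickle
    o=status.get_obs(); p=viewer.camera_params(cam); im=viewer.camera(cam); cv2.imwrite(f"pics/{name}.png",im); pickle.dump(p,open(name+".pkl","wb"))
    print("t",round(o["time"],2),o["ee_pos"].round(4),o["tcp_rot"].round(2),"F",o["wrist_force"].round(1),"op",round(o["opening"],4))
    return im,p
def load(name):
    import pickle
    return cv2.imread(f"pics/{name}.png"),pickle.load(open(name+".pkl","rb"))
E
python3 -c "
from h import *
shot('w2')
plan([.4987,.3058,.3085],95.4,step=3)"
```

```text
t 1.37 [0.4923 0.3111 0.3328] [-1.7987e+02  6.0000e-02  9.6530e+01] F [ 0.4 -0.4  0.9] op 0.0857
at [0.4925 0.3111 0.3343] [-179.99    0.     96.52] t 1.42
1 [-0.6, 0.55, 2.58] turn 1.12
```

View pics/w2.png

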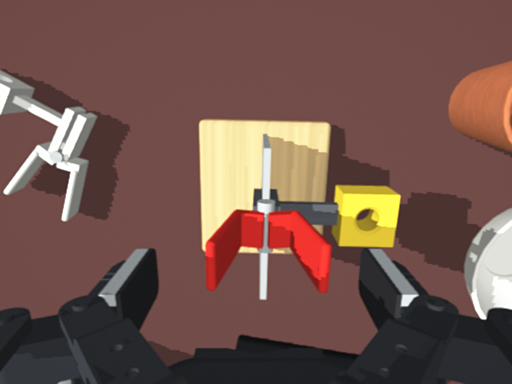

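```bash
python3 -c "
from h import *
im,p=load('w2')
print(plane(p,[[366,217]],.105)); P=plane(p,[[266,136],[264,297]],.105); print(P,P.mean(0))
P=plane(p,[[209,285],[327,289]],.171); print(P,P.mean(0))
P=plane(p,[[237,213],[294,213]],.173); print(P,P.mean(0))
"
```

```text
[[0.5582023  0.31697626 0.105     ]]
[[0.49100546 0.35911974 0.105     ]
 [0.5023433  0.25398727 0.105     ]] [0.49667438 0.3065535  0.105     ]
[[0.47188533 0.29917029 0.171     ]
 [0.52333279 0.30314493 0.171     ]] [0.49760906 0.30115761 0.171     ]
[[0.48088546 0.33430135 0.173     ]
 [0.50370885 0.33692791 0.173     ]] [0.49229716 0.33561463 0.173     ]
```

```bash
python3 -c "
from h import *
im,p=load('w2'); print(p)
cv2.imwrite('pics/w2c.png',cv2.resize(im[110:310,190:410],None,fx=3.6,fy=3,interpolation=cv2.INTER_CUBIC))
o=np.array([.4962,.3107,.105]);x=np.array([.9952,.0975,0]);y=np.array([-.0975,.9952,0]);z=np.array([0,0,1])
for n,q in dict(guide=(64,0,0),g1=(47,17,0),g2=(81,17,0),g3=(81,-17,0),g4=(47,-17,0),t1=(27,12,67),t2=(27,-12,67),t3=(-27,12,67),t4=(-27,-12,67)).items():
  u=proj(p,o+(q[0]*x+q[1]*y+q[2]*z)/1000)[0]; print(n,u.round(1), ((u-[190,110])*[3.6,3]).round())
"
```

```text
{'camera_matrix': array([[338.5923686 ,   0.        , 258.16262637],
       [  0.        , 338.5923686 , 194.43221936],
       [  0.        ,   0.        ,   1.        ]]), 'xyz': array([0.48466412, 0.37958555, 0.30222653]), 'rotation': array([-15.884613  ,   0.15804006,   6.51035364])}
guide [368.7 217.4] [643. 322.]
g1 [343.5 190.3] [553. 241.]
g2 [399.8 191.2] [755. 244.]
g3 [392.8 243.2] [730. 400.]
g4 [338.9 242.3] [536. 397.]
t1 [333.  243.2] [515. 400.]
t2 [328.8 294. ] [500. 552.]
t3 [203.4 241.2] [ 48. 394.]
t4 [205.  292.1] [ 54. 546.]
```

View pics/w2c.png

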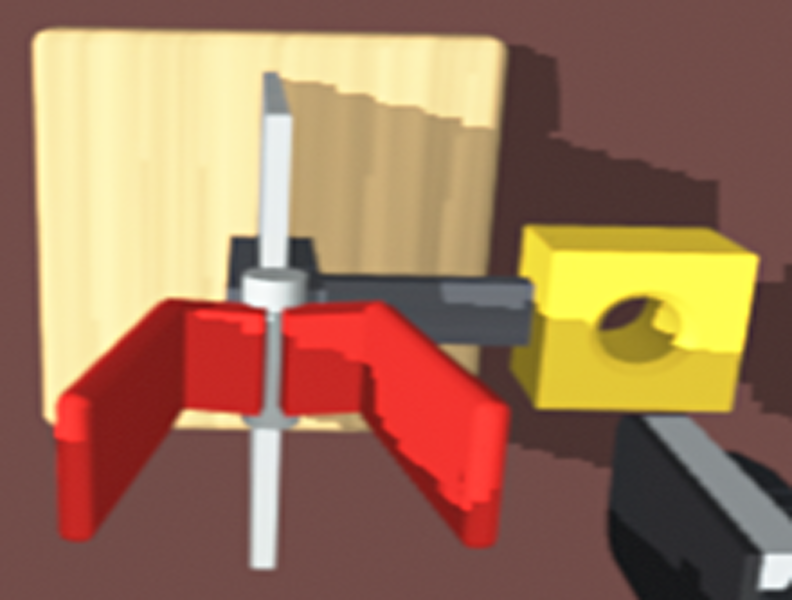

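```bash
python3 -c "
from h import *
plan([.4963,.3088,.3085],95.6,step=3)"
```

```text
at [0.4925 0.3111 0.3343] [-179.99    0.     96.52] t 1.42
1 [-0.27, 0.35, 2.58] turn 0.92
```

Call:
{"op": "move_arm", "data": {"commands": [{"claw": 1, "travel": [-0.27, 0.35, 0.6], "turn": 0.9}, {"claw": 1, "travel": [0, 0, 2.0], "turn": 0}, {"claw": 1, "travel": [0, 0, 0], "turn": 0}, {"claw": 1, "travel": [0, 0, 0], "turn": 0}], "squeeze": 40}}

```text
time: 1.75
ee_pos: [0.4965, 0.3083, 0.3079]
tcp_rot: [-180.0, 0.0, 95.6]
wrist_force: [0.6, -1.0, -0.2]
opening: 0.0855
```

Call:
{"op": "move_arm", "data": {"commands": [{"claw": -1, "travel": [0, 0, 0], "turn": 0}, {"claw": -1, "travel": [0, 0, 0], "turn": 0}, {"claw": -1, "travel": [0, 0, 0], "turn": 0}, {"claw": -1, "travel": [0, 0, 0], "turn": 0}, {"claw": -1, "travel": [0, 0, 0], "turn": 0}], "squeeze": 40}}

```text
time: 2.17
ee_pos: [0.4961, 0.3087, 0.3121]
tcp_rot: [179.8, -0.2, 95.6]
wrist_force: [-5.0, -1.6, 21.2]
opening: 0.0335
```

```bash
python3 -c "
from h import *
shot('w3')"
```

```text
t 2.17 [0.4961 0.3087 0.3121] [179.81  -0.19  95.6 ] F [-5.  -1.6 21.2] op 0.0335
```

View pics/w3.png

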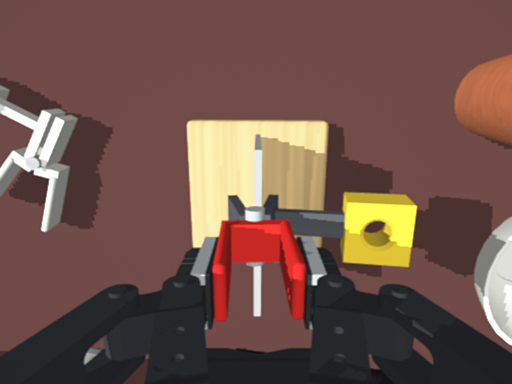

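Call:
{"op": "move_arm", "data": {"commands": [{"claw": -1, "travel": [0, 0, -0.5], "turn": 0}, {"claw": -1, "travel": [0, 0, -1.0], "turn": 0}, {"claw": -1, "travel": [0, 0, -2.0], "turn": 0}, {"claw": -1, "travel": [0, 0, -3.0], "turn": 0}, {"claw": -1, "travel": [0, 0, -3.0], "turn": 0}]}}

```text
time: 2.63
ee_pos: [0.4963, 0.3084, 0.4036]
tcp_rot: [-179.9, 0.0, 95.6]
wrist_force: [1.3, -0.7, -1.3]
opening: 0.0337
```

```bash
python3 -c "
from h import *
shot('w4')
plan([.4975,-.013,.40],85.3)"
```

```text
t 2.63 [0.4963 0.3084 0.4036] [-1.7992e+02  5.0000e-02  9.5580e+01] F [ 1.3 -0.7 -1.3] op 0.0337
at [0.4962 0.3084 0.4106] [ 1.7964e+02 -1.7000e-01  9.5590e+01] t 2.68
1 [-3.56, -0.33, 0.12] turn 1.14
2 [-3.56, -0.26, 0.12] turn 1.14
3 [-3.57, -0.19, 0.12] turn 1.14
4 [-3.57, -0.12, 0.12] turn 1.14
5 [-3.57, -0.05, 0.12] turn 1.14
6 [-3.57, 0.02, 0.12] turn 1.14
7 [-3.57, 0.09, 0.12] turn 1.14
8 [-3.57, 0.17, 0.12] turn 1.14
9 [-3.56, 0.24, 0.12] turn 1.14
```

View pics/w4.png

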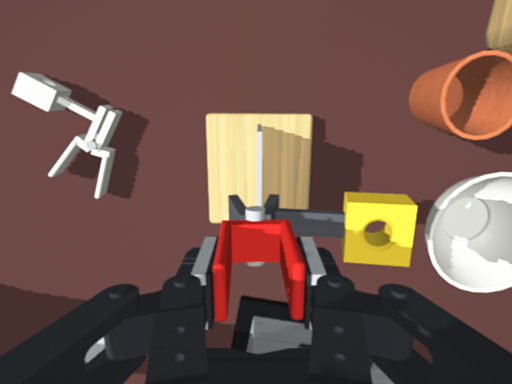

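Call:
{"op": "move_arm", "data": {"commands": [{"claw": -1, "travel": [-3.5, -0.3, 0.1], "turn": 1.1}, {"claw": -1, "travel": [-3.6, -0.2, 0.1], "turn": 1.1}, {"claw": -1, "travel": [-3.6, -0.2, 0.1], "turn": 1.1}, {"claw": -1, "travel": [-3.6, -0.1, 0.1], "turn": 1.1}, {"claw": -1, "travel": [-3.6, 0, 0.1], "turn": 1.1}]}}

```text
time: 3.1
ee_pos: [0.4987, 0.1278, 0.3981]
tcp_rot: [180.0, 0.0, 90.1]
wrist_force: [0.5, -1.1, -0.6]
opening: 0.0334
```

Call:
{"op": "move_arm", "data": {"commands": [{"claw": -1, "travel": [-3.6, 0, 0.1], "turn": 1.1}, {"claw": -1, "travel": [-3.6, 0.1, 0.1], "turn": 1.2}, {"claw": -1, "travel": [-3.5, 0.1, 0.1], "turn": 1.2}, {"claw": -1, "travel": [-3.5, 0.2, 0.1], "turn": 1.2}]}}

```text
time: 3.43
ee_pos: [0.4986, -0.0145, 0.3942]
tcp_rot: [180.0, 0.0, 85.3]
wrist_force: [0.7, 1.3, -0.8]
opening: 0.0328
```

Call:
{"op": "move_arm", "data": {"commands": [{"claw": -1, "travel": [0, 0, 0], "turn": 0}, {"claw": -1, "travel": [0, 0, 0], "turn": 0}, {"claw": -1, "travel": [0, 0, 0], "turn": 0}]}}

```text
time: 3.68
ee_pos: [0.499, -0.0128, 0.394]
tcp_rot: [180.0, -0.0, 85.4]
wrist_force: [0.4, -0.2, -1.1]
opening: 0.0332
```

```bash
python3 -c "
from h import *
shot('w5')"
```

```text
t 3.68 [ 0.499  -0.0128  0.394 ] [ 1.7999e+02 -1.0000e-02  8.5350e+01] F [ 0.4 -0.2 -1.1] op 0.0332
```

View pics/w5.png

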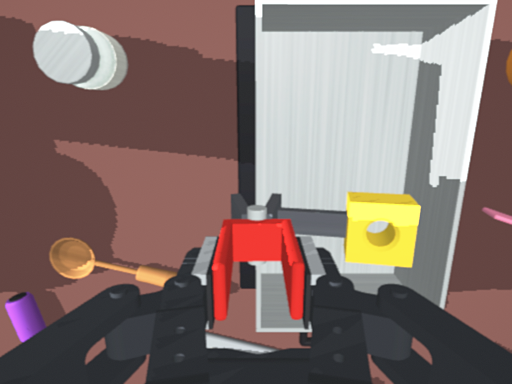

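```bash
python3 -c "
from h import *
im,p=load('w5')
cv2.imwrite('pics/w5c.png',np.hstack([cv2.resize(im[0:120,225:285],None,fx=5,fy=5,interpolation=cv2.INTER_CUBIC),cv2.resize(im[255:375,230:320],None,fx=5,fy=5,interpolation=cv2.INTER_CUBIC)]))
g=cv2.cvtColor(im,cv2.COLOR_BGR2GRAY)
for r in (20,60,100,140,180,280,300): print(r,g[r,245:275])
"
```

```text
20 [ 58  58  58  58  58  58  57  56  52  80 161 224 228 225 226 226 198 134
 112 116 117 116 117 117 116 116 117 117 116 117]
60 [ 55  55  55  55  55  57  57  55  51  77 157 219 226 222 222 221 221 222
 222 225 228 228 225 222 220 221 224 227 228 226]
100 [ 45  45  46  45  45  45  45  44  40  61 127 192 219 219 218 218 217 217
 219 223 224 222 219 216 216 217 221 222 221 218]
140 [ 42  41  41  41  42  41  42  40  36  58 123 187 213 215 214 214 216 217
 219 222 220 216 213 213 213 215 217 217 215 213]
180 [ 50  49  49  50  49  49  49  48  44  63 125 187 214 215 214 214 215 218
 221 221 217 213 211 210 211 213 213 211 211 211]
280 [ 42  41  43  42  41  40  41  42  38  47  99 166 207 212 209 193 160 145
 144 145 145 146 145 146 146 146 146 146 146 146]
300 [115 116 117 116 116 115 116 115 114 117 140 182 207 212 209 192 160 142
 141 143 143 143 142 143 143 143 143 143 143 142]
```

View pics/w5c.png

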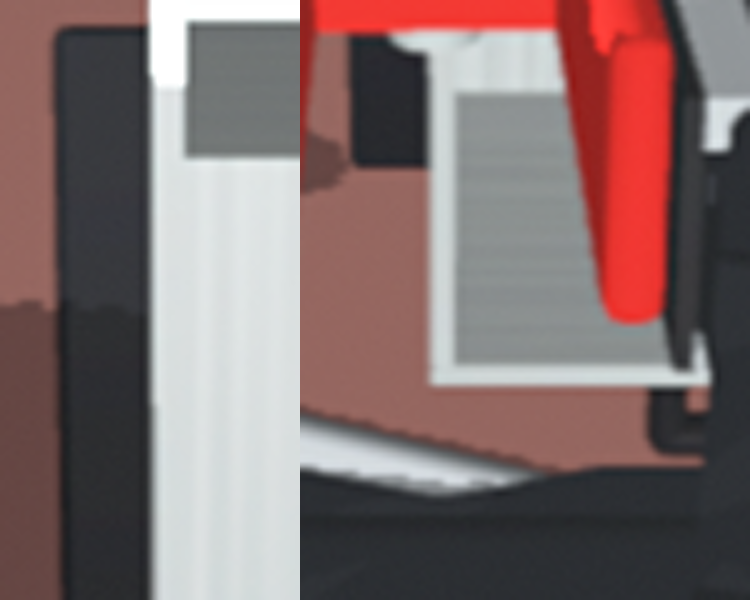

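```bash
python3 -c "
from h import *
im,p=load('w5')
P=plane(p,[[255.0,20],[255.2,180],[255.6,290],[256,331.5],[262,4.4]],.112);print(P.round(4))
P=plane(p,[[255.0,20],[255.6,290]],.112);d=P[0]-P[1];print(np.degrees(np.arctan2(-d[0],d[1])))
"
```

```text
[[ 0.5069  0.1068  0.112 ]
 [ 0.4977 -0.0035  0.112 ]
 [ 0.4901 -0.0979  0.112 ]
 [ 0.4871 -0.1387  0.112 ]
 [ 0.5123  0.1158  0.112 ]]
-4.674739380754242
```

Call:
{"op": "move_arm", "data": {"commands": [{"claw": -1, "travel": [0.1, 0, 2.5], "turn": 0}, {"claw": -1, "travel": [0, 0, 2.5], "turn": 0}, {"claw": -1, "travel": [0, 0, 0.8], "turn": 0}, {"claw": -1, "travel": [0, 0, 0], "turn": 0}, {"claw": -1, "travel": [0, 0, 0], "turn": 0}]}}

```text
time: 4.15
ee_pos: [0.4991, -0.011, 0.3363]
tcp_rot: [-180.0, -0.0, 85.5]
wrist_force: [-0.7, 1.3, -1.1]
opening: 0.033
```

```bash
python3 -c "
from h import *
shot('w6'); shot('s6','scene')
im=cv2.imread('pics/s6.png')
cv2.imwrite('pics/s6c.png',cv2.resize(im[110:270,180:340],None,fx=3.5,fy=3.5,interpolation=cv2.INTER_CUBIC))"
```

```text
t 4.15 [ 0.4991 -0.011   0.3363] [-179.99   -0.     85.47] F [-0.7  1.3 -1.1] op 0.033
t 4.2 [ 0.4993 -0.0112  0.337 ] [ 1.7993e+02 -1.0000e-02  8.5450e+01] F [-0.9 -0.  -1.7] op 0.033
```

View pics/w6.png

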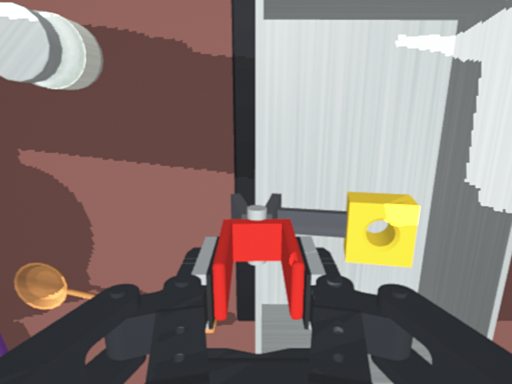

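View pics/s6c.png

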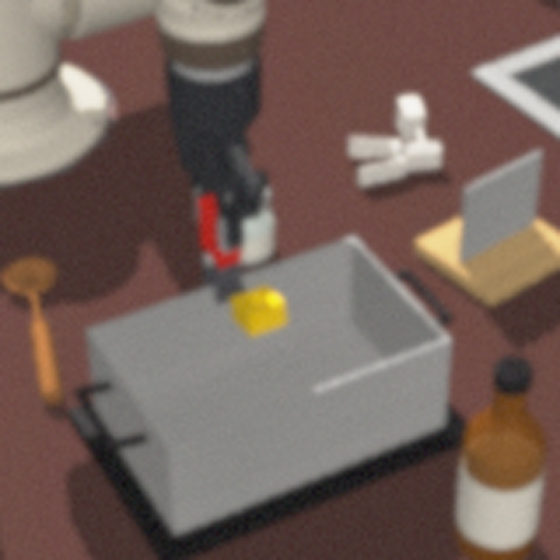

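Call:
{"op": "move_arm", "data": {"commands": [{"claw": -1, "travel": [0, 0, 0.6], "turn": 0}, {"claw": -1, "travel": [0, 0, 0.4], "turn": 0}, {"claw": -1, "travel": [0, 0, 0.4], "turn": 0}, {"claw": -1, "travel": [0, 0, 0], "turn": 0}]}}

```text
time: 4.58
ee_pos: [0.4989, -0.0118, 0.3208]
tcp_rot: [-179.9, 0.0, 85.4]
wrist_force: [-1.1, 0.0, -2.4]
opening: 0.0331
```

Call:
{"op": "move_arm", "data": {"commands": [{"claw": -1, "travel": [0, 0, 0.2], "turn": 0}, {"claw": -1, "travel": [0, 0, 0.2], "turn": 0}, {"claw": -1, "travel": [0, 0, 0], "turn": 0}]}}

```text
time: 4.83
ee_pos: [0.4988, -0.0118, 0.3197]
tcp_rot: [179.9, -0.0, 85.4]
wrist_force: [-5.5, 0.2, 13.9]
opening: 0.0329
```

Call:
{"op": "move_arm", "data": {"commands": [{"claw": -1, "travel": [0, 0, 0.2], "turn": 0}, {"claw": -1, "travel": [0, 0, 0.1], "turn": 0}, {"claw": -0.2, "travel": [0, 0, 0], "turn": 0}, {"claw": -0.15, "travel": [0, 0, 0.1], "turn": 0}, {"claw": -0.1, "travel": [0, 0, 0.1], "turn": 0}], "squeeze": 30}}

```text
time: 5.25
ee_pos: [0.4997, -0.0118, 0.3164]
tcp_rot: [179.6, -0.0, 85.4]
wrist_force: [0.7, 0.1, 18.6]
opening: 0.0381
```

Call:
{"op": "move_arm", "data": {"commands": [{"claw": -0.05, "travel": [0, 0, 0.15], "turn": 0}, {"claw": 0.0, "travel": [0, 0, 0.15], "turn": 0}, {"claw": 0.05, "travel": [0, 0, 0.1], "turn": 0}, {"claw": 0.1, "travel": [0, 0, 0.1], "turn": 0}, {"claw": 0.15, "travel": [0, 0, 0.1], "turn": 0}]}}

```text
time: 5.67
ee_pos: [0.4998, -0.0118, 0.3088]
tcp_rot: [179.7, -0.0, 85.4]
wrist_force: [0.3, 0.3, 8.9]
opening: 0.0488
```

```bash
python3 -c "
from h import *
shot('w7')"
```

```text
t 5.67 [ 0.4998 -0.0118  0.3088] [ 1.7971e+02 -1.0000e-02  8.5380e+01] F [0.3 0.3 8.9] op 0.0488
```

View pics/w7.png

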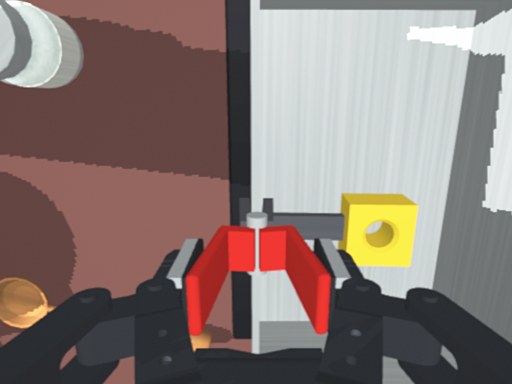

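Call:
{"op": "move_arm", "data": {"commands": [{"claw": 0.3, "travel": [0, 0, 0], "turn": 0}, {"claw": 1, "travel": [0, 0, 0], "turn": 0}, {"claw": 1, "travel": [0, 0, 0], "turn": 0}, {"claw": 1, "travel": [0, 0, -1], "turn": 0}, {"claw": 1, "travel": [0, 0, -3], "turn": 0}]}}

```text
time: 6.13
ee_pos: [0.4984, -0.0118, 0.3437]
tcp_rot: [-179.6, 0.0, 85.4]
wrist_force: [0.1, -0.2, 0.8]
opening: 0.0855
```

Call:
{"op": "move_arm", "data": {"commands": [{"claw": 1, "travel": [0, 0, -4], "turn": 0}, {"claw": 1, "travel": [0, 0, -3], "turn": 0}, {"claw": 1, "travel": [0, 0, 0], "turn": 0}, {"claw": 1, "travel": [0, 0, 0], "turn": 0}]}}

```text
time: 6.47
ee_pos: [0.4993, -0.0118, 0.4191]
tcp_rot: [179.8, -0.0, 85.4]
wrist_force: [-0.1, 0.2, -0.6]
opening: 0.0854
```

```bash
python3 -c "
from h import *
im,p=shot('w8'); cv2.imwrite('pics/w8c.png',cv2.resize(im[80:280,190:410],None,fx=3.6,fy=3,interpolation=cv2.INTER_CUBIC))
im,p=shot('s8','scene'); shot('t8','top')
cv2.imwrite('pics/s8c.png',cv2.resize(im[150:250,190:310],None,fx=6,fy=6,interpolation=cv2.INTER_CUBIC))"
```

```text
t 6.47 [ 0.4993 -0.0118  0.4191] [ 1.7979e+02 -1.0000e-02  8.5390e+01] F [-0.1  0.2 -0.6] op 0.0854
t 6.52 [ 0.4992 -0.0118  0.4174] [179.93  -0.    85.39] F [-0.8 -0.2 -0. ] op 0.0853
t 6.57 [ 0.4991 -0.0118  0.4163] [-179.96    0.     85.39] F [-0.2  0.1 -0.4] op 0.0856
```

View pics/w8c.png

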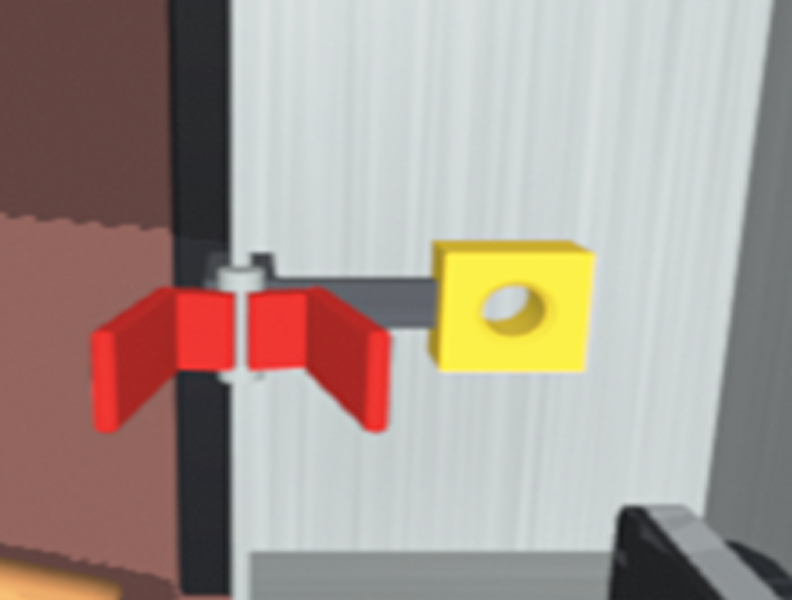

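View pics/s8c.png

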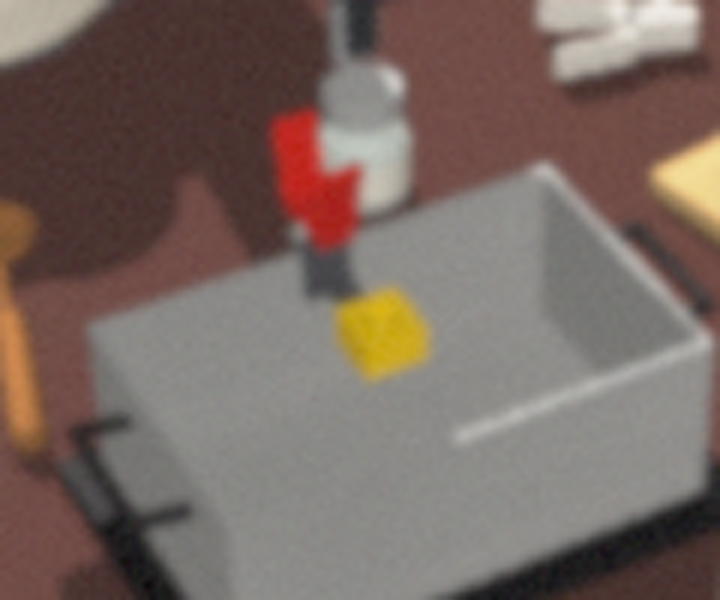

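```bash
python3 -c "
from h import *
im,p=load('w8'); s,ps=load('s8'); t,pt=load('t8')
def yc(im,roi):
    x0,y0,x1,y1=roi; m=np.zeros(im.shape[:2],np.uint8); m[y0:y1,x0:x1]=cv2.inRange(cv2.cvtColor(im,cv2.COLOR_BGR2HSV),(20,110,90),(36,255,255))[y0:y1,x0:x1]
    c=max(cv2.findContours(m,cv2.RETR_EXTERNAL,cv2.CHAIN_APPROX_NONE)[0],key=cv2.contourArea); print(cv2.contourArea(c),cv2.boundingRect(c),cv2.minAreaRect(c))
    return c
yc(t,(200,140,320,230)); yc(s,(200,150,310,250)); 
th=-4.65; c,sn=np.cos(np.radians(th)),np.sin(np.radians(th))
x=np.array([c,sn,0]);y=np.array([-sn,c,0]);z=np.array([0,0,1.])
for oz in (.112,.117):
  o=np.array([.4991,-.0118,oz]); print(oz)
  for n,q in dict(guide=(64,0,0),g1=(47,17,0),g2=(81,17,0),g3=(81,-17,0),g4=(47,-17,0),t2=(27,-12,67),t4=(-27,-12,67)).items():
    X=o+(q[0]*x+q[1]*y+q[2]*z)/1000
    u=proj(p,X)[0]; v=proj(ps,X)[0]; w=proj(pt,X)[0]; print(n,'wristcrop', ((u-[190,80])*[3.6,3]).round(),'scenecrop',((v-[190,150])*6).round(),'top',w.round(1))
"

```

```text
Traceback (most recent call last):
ValueError: max() iterable argument is empty
```

```bash
python3 -c "
from h import *
im,p=load('w8'); s,ps=load('s8')
th=-4.65; c,sn=np.cos(np.radians(th)),np.sin(np.radians(th))
x=np.array([c,sn,0]);y=np.array([-sn,c,0]);z=np.array([0,0,1.])
# face corners wrist crop, scene top-face corners
wc=np.array([[447,255],[593,252],[585,370],[440,370]])/[3.6,3]+[190,80]
hole=np.array([516,308])/[3.6,3]+[190,80]
for zz in (.112,.117,.122):
  P=plane(p,wc,zz); print(zz,P.mean(0).round(4),[round(np.linalg.norm(P[i]-P[i-1])*1000,1) for i in range(4)], plane(p,hole,zz).round(4))
for oz in (.112,.117):
  o=np.array([.4991,-.0118,oz]); print(oz)
  for n,q in dict(guide=(64,0,0),g1=(47,17,0),g2=(81,17,0),g3=(81,-17,0),g4=(47,-17,0),b3=(81,-17,-22),t2=(27,-12,67),t4=(-27,-12,67)).items():
    X=o+(q[0]*x+q[1]*y+q[2]*z)/1000
    v=proj(ps,X)[0]; u=proj(p,X)[0]; print(n,'wristcrop', ((u-[190,80])*[3.6,3]).round(),'scenecrop',((v-[190,150])*6).round())
"

```

```text
0.112 [ 0.5637 -0.0175  0.112 ] [np.float64(33.3), np.float64(33.6), np.float64(34.1), np.float64(34.5)] [[ 0.5637 -0.0162  0.112 ]]
0.117 [ 0.5626 -0.0162  0.117 ] [np.float64(32.7), np.float64(33.0), np.float64(33.5), np.float64(33.9)] [[ 0.5626 -0.0149  0.117 ]]
0.122 [ 0.5616 -0.0149  0.122 ] [np.float64(32.1), np.float64(32.4), np.float64(32.9), np.float64(33.3)] [[ 0.5615 -0.0135  0.122 ]]
0.112
guide wristcrop [513. 311.] scenecrop [375. 317.]
g1 wristcrop [443. 251.] scenecrop [389. 287.]
g2 wristcrop [591. 251.] scenecrop [422. 326.]
g3 wristcrop [580. 369.] scenecrop [360. 349.]
g4 wristcrop [437. 369.] scenecrop [328. 309.]
b3 wristcrop [557. 347.] scenecrop [362. 383.]
t2 wristcrop [386. 438.] scenecrop [314. 176.]
t4 wristcrop [ 92. 438.] scenecrop [265. 117.]
0.117
guide wristcrop [517. 315.] scenecrop [375. 310.]
g1 wristcrop [447. 255.] scenecrop [389. 279.]
g2 wristcrop [597. 255.] scenecrop [422. 319.]
g3 wristcrop [586. 374.] scenecrop [360. 341.]
g4 wristcrop [440. 374.] scenecrop [328. 301.]
b3 wristcrop [562. 352.] scenecrop [361. 375.]
t2 wristcrop [389. 446.] scenecrop [314. 168.]
t4 wristcrop [ 88. 446.] scenecrop [264. 109.]
```

```bash
python3 -c "
from h import *
plan([.440,-.290,.40],-15)"
```

```text
at [ 0.499  -0.0118  0.4158] [-1.7991e+02  1.0000e-02  8.5390e+01] t 6.62
1 [-1.88, -0.24, 0.11] turn 6.69
2 [-1.9, -0.02, 0.11] turn 6.69
3 [-1.89, 0.2, 0.11] turn 6.69
4 [-1.85, 0.42, 0.11] turn 6.69
5 [-1.79, 0.63, 0.11] turn 6.69
6 [-1.7, 0.83, 0.11] turn 6.69
7 [-1.59, 1.03, 0.11] turn 6.69
8 [-1.46, 1.21, 0.11] turn 6.69
9 [-1.31, 1.37, 0.11] turn 6.69
10 [-1.14, 1.51, 0.11] turn 6.69
11 [-0.96, 1.63, 0.11] turn 6.69
12 [-0.76, 1.74, 0.11] turn 6.69
13 [-0.56, 1.81, 0.11] turn 6.69
14 [-0.34, 1.87, 0.11] turn 6.69
15 [-0.12, 1.89, 0.11] turn 6.69
```

Call:
{"op": "move_arm", "data": {"commands": [{"claw": 1, "travel": [-1.9, -0.2, 0.1], "turn": 6.7}, {"claw": 1, "travel": [-1.9, 0, 0.1], "turn": 6.7}, {"claw": 1, "travel": [-1.9, 0.2, 0.1], "turn": 6.7}, {"claw": 1, "travel": [-1.9, 0.4, 0.1], "turn": 6.7}, {"claw": 1, "travel": [-1.8, 0.6, 0.1], "turn": 6.7}]}}

```text
time: 7.03
ee_pos: [0.4789, -0.106, 0.4103]
tcp_rot: [-179.9, 0.1, 51.6]
wrist_force: [0.2, 0.7, 0.6]
opening: 0.0856
```

Call:
{"op": "move_arm", "data": {"commands": [{"claw": 1, "travel": [-1.7, 0.8, 0.1], "turn": 6.7}, {"claw": 1, "travel": [-1.6, 1.0, 0.1], "turn": 6.7}, {"claw": 1, "travel": [-1.5, 1.2, 0.1], "turn": 6.7}, {"claw": 1, "travel": [-1.3, 1.4, 0.1], "turn": 6.7}, {"claw": 1, "travel": [-1.1, 1.5, 0.1], "turn": 6.7}]}}

```text
time: 7.45
ee_pos: [0.4589, -0.1986, 0.4054]
tcp_rot: [-179.9, 0.1, 18.1]
wrist_force: [0.3, -0.8, -0.5]
opening: 0.0852
```

Call:
{"op": "move_arm", "data": {"commands": [{"claw": 1, "travel": [-1.0, 1.6, 0.1], "turn": 6.7}, {"claw": 1, "travel": [-0.8, 1.7, 0.1], "turn": 6.7}, {"claw": 1, "travel": [-0.6, 1.8, 0.1], "turn": 6.7}, {"claw": 1, "travel": [-0.3, 1.9, 0.1], "turn": 6.7}, {"claw": 1, "travel": [-0.1, 1.9, 0.1], "turn": 6.7}]}}

```text
time: 7.87
ee_pos: [0.4383, -0.2912, 0.4004]
tcp_rot: [-180.0, 0.1, -15.4]
wrist_force: [0.9, 0.0, -0.2]
opening: 0.0855
```

Call:
{"op": "move_arm", "data": {"commands": [{"claw": 1, "travel": [0, 0, 0], "turn": 0}, {"claw": 1, "travel": [0, 0, 0], "turn": 0}, {"claw": 1, "travel": [0, 0, 0], "turn": 0}]}}

```text
time: 8.12
ee_pos: [0.4387, -0.29, 0.401]
tcp_rot: [-180.0, 0.1, -15.0]
wrist_force: [0.3, 0.0, 0.9]
opening: 0.0856
```

```bash
python3 -c "
from h import *
shot('w9');shot('t9','top')"
```

```text
t 8.12 [ 0.4387 -0.29    0.401 ] [-1.7996e+02  8.0000e-02 -1.4990e+01] F [0.3 0.  0.9] op 0.0856
t 8.17 [ 0.4388 -0.2898  0.4012] [-1.7997e+02  5.0000e-02 -1.4980e+01] F [-0.1  0.3  0.2] op 0.0855
```

View pics/w9.png

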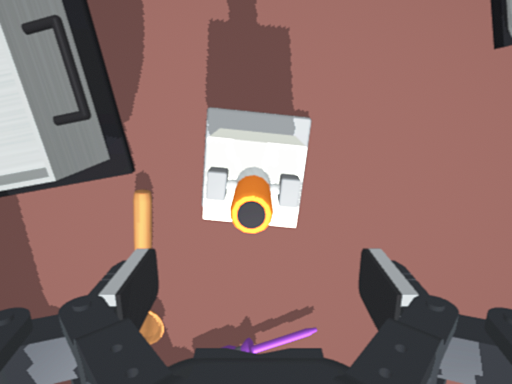

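View pics/t9.png

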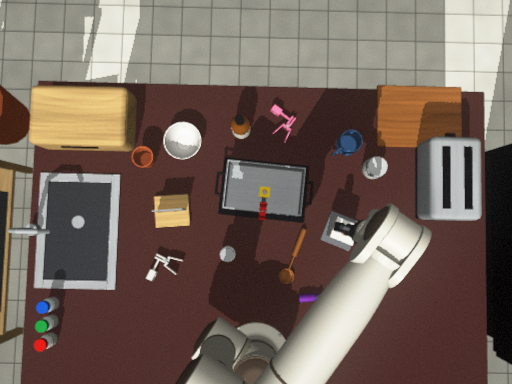

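```bash
python3 -c "
from h import *
a=cv2.imread('pics/scene0.png')[160:260,110:230];b=cv2.imread('pics/s6.png')[160:260,110:230]
cv2.imwrite('pics/cmp1.png',np.hstack([cv2.resize(i,None,fx=3.3,fy=3.3,interpolation=cv2.INTER_CUBIC) for i in (a,b)]))
a=cv2.imread('pics/top0.png')[215:315,270:370];b=cv2.imread('pics/t9.png')[215:315,270:370]
cv2.imwrite('pics/cmp2.png',np.hstack([cv2.resize(i,None,fx=4,fy=4,interpolation=cv2.INTER_CUBIC) for i in (a,b)]))
im=cv2.imread('pics/w9.png');cv2.imwrite('pics/w9c.png',cv2.resize(im[100:240,190:330],None,fx=4,fy=4,interpolation=cv2.INTER_CUBIC))
"
```

```text
(no output)
```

View pics/cmp1.png

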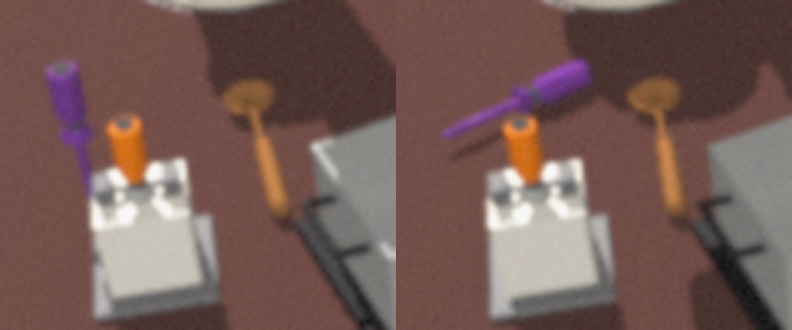

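View pics/cmp2.png

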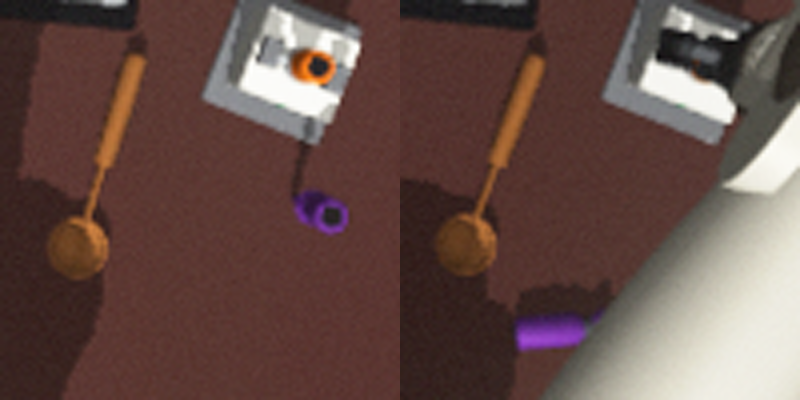

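View pics/w9c.png

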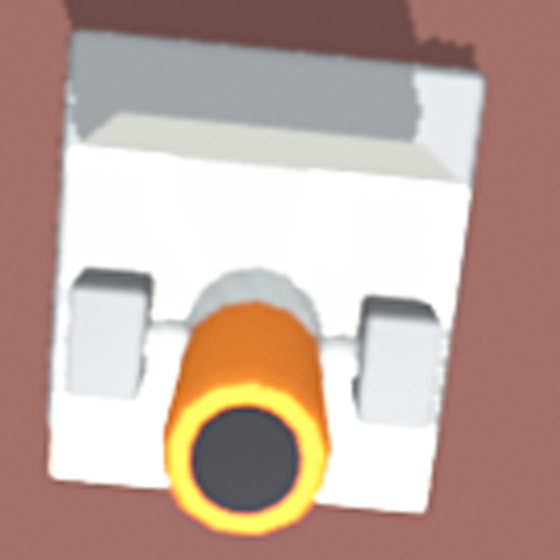

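```bash
python3 -c "
from h import *
im,p=load('w9')
print(plane(p,[[251.75,214.5]],.173), plane(p,[[251.75,214.5]],.177))
P=plane(p,np.array([[110,335],[400,360]])/4+[190,100],.115);d=P[0]-P[1];print(P,P.mean(0),np.linalg.norm(d),np.degrees(np.arctan2(-d[0],d[1])))
P=plane(p,np.array([[70,145],[470,183],[428,512],[50,478]])/4+[190,100],.095);d=P[0]-P[1];print(P,P.mean(0),np.linalg.norm(d),np.degrees(np.arctan2(-d[0],d[1])))
plan([.44,-.288,.305],-19.5,step=3)
"
```

```text
[[ 0.43995752 -0.28616023  0.173     ]] [[ 0.44128684 -0.2865987   0.177     ]]
[[ 0.45194411 -0.26077273  0.115     ]
 [ 0.43245679 -0.31399903  0.115     ]] [ 0.44220045 -0.28738588  0.115     ] 0.05668152497013964 -20.108790161265834
[[ 0.48759673 -0.26077522  0.095     ]
 [ 0.4592499  -0.33693203  0.095     ]
 [ 0.39185896 -0.31234735  0.095     ]
 [ 0.42065285 -0.23533229  0.095     ]] [ 0.43983961 -0.28634672  0.095     ] 0.08126132752663201 -20.416102496880857
at [ 0.4389 -0.2896  0.4014] [-1.7998e+02  3.0000e-02 -1.4980e+01] t 8.22
1 [0.02, -0.05, 2.41] turn 1.13
2 [0.01, -0.05, 2.41] turn 1.13
3 [0.01, -0.05, 2.41] turn 1.13
4 [0.01, -0.05, 2.41] turn 1.13
```

```bash
python3 -c "
from h import *
plan([.44,-.2865,.302],-20,step=2.6)
"
```

```text
at [ 0.4389 -0.2896  0.4014] [-1.7998e+02  3.0000e-02 -1.4980e+01] t 8.22
1 [0.01, -0.08, 2.49] turn 1.26
2 [0.0, -0.08, 2.49] turn 1.26
3 [0.0, -0.08, 2.49] turn 1.26
4 [0.0, -0.08, 2.49] turn 1.26
```

Call:
{"op": "move_arm", "data": {"commands": [{"claw": 1, "travel": [0, -0.3, 1.0], "turn": 2.5}, {"claw": 1, "travel": [0, 0, 3.0], "turn": 2.5}, {"claw": 1, "travel": [0, 0, 3.0], "turn": 0}, {"claw": 1, "travel": [0, 0, 2.9], "turn": 0}, {"claw": 1, "travel": [0, 0, 0], "turn": 0}]}}

```text
time: 8.63
ee_pos: [0.4387, -0.286, 0.2971]
tcp_rot: [-179.9, 0.4, -20.0]
wrist_force: [0.1, 0.7, -0.5]
opening: 0.0856
```

```bash
python3 -c "
from h import *
shot('w10')"
```

```text
t 8.63 [ 0.4387 -0.286   0.2971] [-179.89    0.44  -19.99] F [ 0.1  0.7 -0.5] op 0.0856
```

View pics/w10.png

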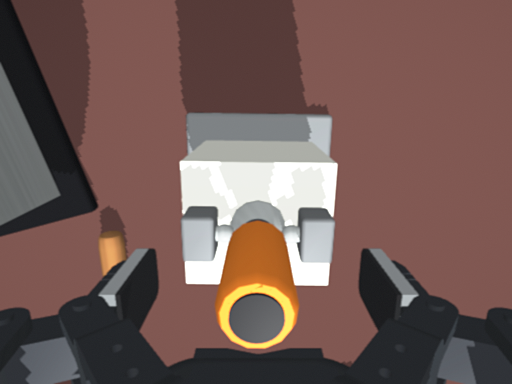

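Call:
{"op": "move_arm", "data": {"commands": [{"claw": -1, "travel": [0, 0, 0], "turn": 0}, {"claw": -1, "travel": [0, 0, 0], "turn": 0}, {"claw": -1, "travel": [0, 0, 0], "turn": 0}, {"claw": -1, "travel": [0, 0, 0], "turn": 0}, {"claw": -1, "travel": [0, 0, 0], "turn": 0}], "squeeze": 50}}

```text
time: 9.1
ee_pos: [0.4398, -0.2875, 0.3039]
tcp_rot: [180.0, -0.1, -20.1]
wrist_force: [0.2, 0.6, 11.5]
opening: 0.0269
```

Call:
{"op": "move_arm", "data": {"commands": [{"claw": -1, "travel": [0, 0, -0.7], "turn": 0}, {"claw": -1, "travel": [0, 0, -1.0], "turn": 0}, {"claw": -1, "travel": [0, 0, -2.0], "turn": 0}, {"claw": -1, "travel": [0, 0, -3.0], "turn": 0}, {"claw": -1, "travel": [0, 0, -3.0], "turn": 0}]}}

```text
time: 9.52
ee_pos: [0.4392, -0.2873, 0.4013]
tcp_rot: [180.0, 0.0, -20.1]
wrist_force: [0.6, -0.6, -0.7]
opening: 0.0273
```

Call:
{"op": "move_arm", "data": {"commands": [{"claw": -1, "travel": [0, 0, -3.0], "turn": 0}, {"claw": -1, "travel": [0, 0, -1.0], "turn": 0}, {"claw": -1, "travel": [0, 0, 0], "turn": 0}, {"claw": -1, "travel": [0, 0, 0], "turn": 0}]}}

```text
time: 9.85
ee_pos: [0.4396, -0.2875, 0.4403]
tcp_rot: [180.0, -0.1, -20.1]
wrist_force: [-0.5, -0.7, -1.2]
opening: 0.0271
```

```bash
python3 -c "
from h import *
shot('w11');im,p=shot('s11','scene')
cv2.imwrite('pics/s11c.png',cv2.resize(im[130:260,90:220],None,fx=5,fy=4.4,interpolation=cv2.INTER_CUBIC))
plan([.5633,-.0168,.423],-4.7)"
```

```text
t 9.85 [ 0.4396 -0.2875  0.4403] [ 1.7998e+02 -7.0000e-02 -2.0120e+01] F [-0.5 -0.7 -1.2] op 0.0271
t 9.9 [ 0.4396 -0.2875  0.4392] [-1.800e+02  3.000e-02 -2.012e+01] F [-0.4  0.2 -1.4] op 0.0265
at [ 0.4395 -0.2875  0.4386] [-1.7998e+02  9.0000e-02 -2.0110e+01] t 9.95
1 [0.29, -3.71, 0.2] turn -1.93
2 [0.41, -3.7, 0.2] turn -1.93
3 [0.54, -3.68, 0.2] turn -1.93
4 [0.66, -3.66, 0.2] turn -1.93
5 [0.78, -3.64, 0.2] turn -1.93
6 [0.91, -3.61, 0.2] turn -1.93
7 [1.03, -3.58, 0.2] turn -1.93
8 [1.15, -3.54, 0.2] turn -1.93
```

View pics/w11.png

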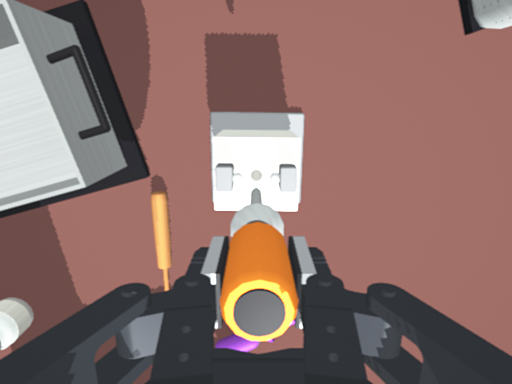

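View pics/s11c.png

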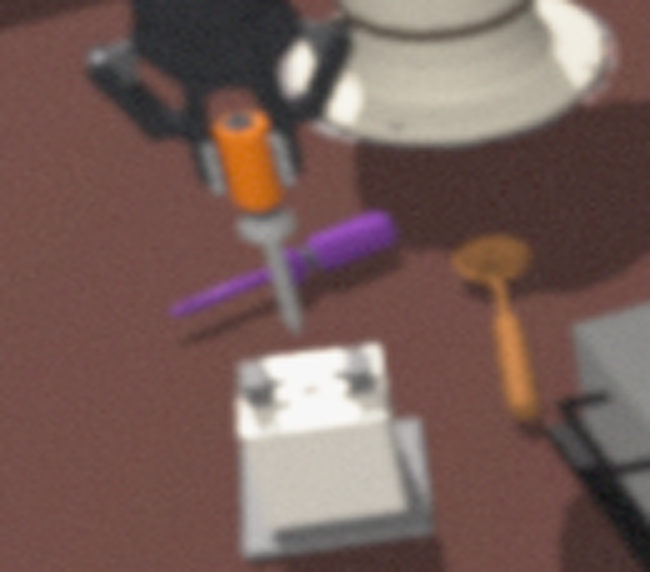

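Call:
{"op": "move_arm", "data": {"commands": [{"claw": -1, "travel": [0.3, -3.7, 0], "turn": -1.9}, {"claw": -1, "travel": [0.4, -3.7, 0], "turn": -1.9}, {"claw": -1, "travel": [0.5, -3.7, 0], "turn": -1.9}, {"claw": -1, "travel": [0.7, -3.7, 0], "turn": -1.9}, {"claw": -1, "travel": [0.8, -3.6, 0], "turn": -1.9}]}}

```text
time: 10.37
ee_pos: [0.5175, -0.1166, 0.4384]
tcp_rot: [-180.0, 0.1, -10.5]
wrist_force: [1.2, -0.1, -0.6]
opening: 0.027
```

Call:
{"op": "move_arm", "data": {"commands": [{"claw": -1, "travel": [0.9, -3.6, 0], "turn": -1.9}, {"claw": -1, "travel": [1.0, -3.6, 0], "turn": -2}, {"claw": -1, "travel": [1.1, -3.5, 0], "turn": -2}, {"claw": -1, "travel": [0, 0, 0], "turn": 0}, {"claw": -1, "travel": [0, 0, 0], "turn": 0}]}}

```text
time: 10.78
ee_pos: [0.5618, -0.0317, 0.4381]
tcp_rot: [-179.4, 0.2, -3.3]
wrist_force: [-0.6, -0.5, -1.4]
opening: 0.027
```

Call:
{"op": "move_arm", "data": {"commands": [{"claw": -1, "travel": [0, 0, 0], "turn": 0}, {"claw": -1, "travel": [0, 0, 0], "turn": 0}]}}

```text
time: 10.95
ee_pos: [0.561, -0.0337, 0.4394]
tcp_rot: [-179.4, 0.0, -3.5]
wrist_force: [-0.4, 0.2, -0.8]
opening: 0.0269
```

```bash
python3 -c "
from h import *
im,p=shot('w12'); cv2.imwrite('pics/w12c.png',cv2.resize(im[130:290,170:350],None,fx=4,fy=3.7,interpolation=cv2.INTER_CUBIC))
print(proj(p,[[.5633,-.0168,.112],[.564,-.0168,.112]]))"
```

```text
t 10.95 [ 0.561  -0.0337  0.4394] [-1.794e+02  4.000e-02 -3.500e+00] F [-0.4  0.2 -0.8] op 0.0269
[[242.78780728 176.90274131]
 [242.73025819 176.14312787]]
```

View pics/w12.png

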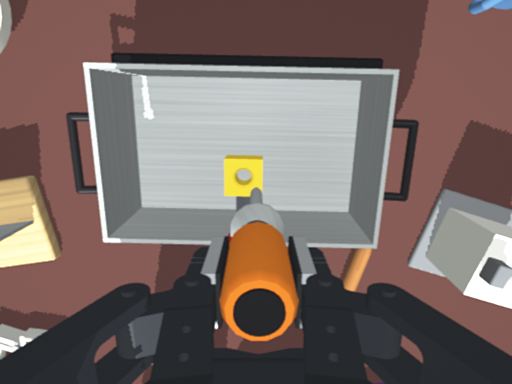

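View pics/w12c.png

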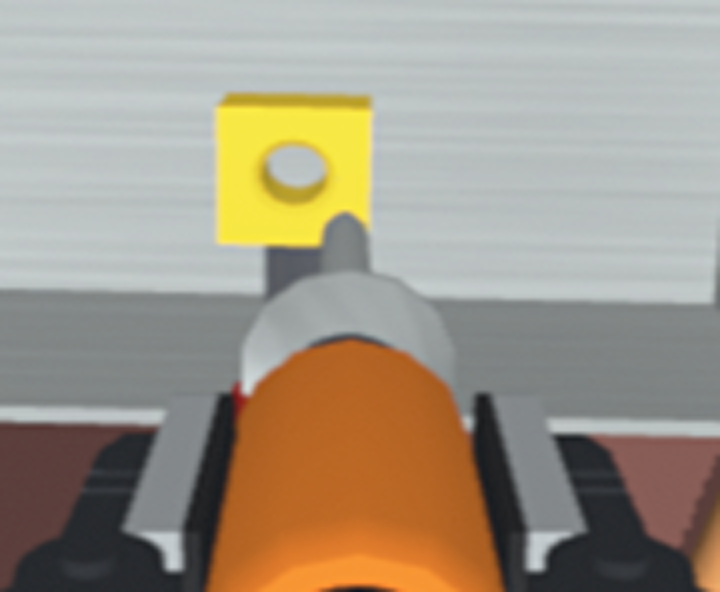

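```bash
python3 -c "
from h import *
from workcell import status
o=status.get_obs(); print(o['q'].round(2),o['tcp_rot'],o['ee_pos'],o['time'])
im,p=load('w12')
print('hole',plane(p,[[243.75,176.5]],.112))
for z in (.140,.145,.150):print('tip',plane(p,[[256,187.5]],z))
r=rot([-179.4,.04,-3.5]); T=np.array([.561,-.0337,.4394]); 
print('axis at tip', T+r[:,2]*.294,'collar',T+r[:,2]*.209, proj(p,[T+r[:,2]*.294]))
"
```

```text
[ -3.58   7.64  16.91  99.29   0.61 179.94] [-1.79394613e+02  2.17852355e-02 -3.51910756e+00] [ 0.56097105 -0.03387109  0.43965453] 11.0
hole [[ 0.56361834 -0.01769052  0.112     ]]
tip [[ 0.56006771 -0.02893336  0.14      ]]
tip [[ 0.5613693  -0.02909467  0.145     ]]
tip [[ 0.5626709  -0.02925599  0.15      ]]
axis at tip [ 0.56098309 -0.03061451  0.14541619] collar [ 0.56098798 -0.03150657  0.23041151] [[257.90766879 187.98700305]]
```

Call:
{"op": "move_arm", "data": {"commands": [{"claw": -1, "travel": [0, 0, 0], "turn": -5}, {"claw": -1, "travel": [0, 0, 0], "turn": -4}, {"claw": -1, "travel": [0, 0, 0], "turn": 0}, {"claw": -1, "travel": [0, 0, 0], "turn": 0}]}}

```text
time: 11.33
ee_pos: [0.5611, -0.0337, 0.44]
tcp_rot: [-179.4, -0.1, 5.4]
wrist_force: [0.3, 0.8, -1.0]
opening: 0.0272
```

```bash
python3 -c "
from h import *
from workcell import status
o=status.get_obs(); print(o['q'].round(2))
plan([.5636,-.0175,.43],5,step=2)
"
```

```text
[ -3.56   7.64  16.95  99.29   0.61 171.07]
at [ 0.5611 -0.0337  0.44  ] [-1.794e+02 -1.100e-01  5.370e+00] t 11.33
1 [0.4, -1.59, 1.0] turn 0.37
```

Call:
{"op": "move_arm", "data": {"commands": [{"claw": -1, "travel": [0.36, -1.1, 0.5], "turn": 0}, {"claw": -1, "travel": [0, 0, 0.8], "turn": 0}, {"claw": -1, "travel": [0, 0, 0], "turn": 0}, {"claw": -1, "travel": [0, 0, 0], "turn": 0}, {"claw": -1, "travel": [0, 0, 0], "turn": 0}]}}

```text
time: 11.75
ee_pos: [0.5638, -0.0215, 0.4268]
tcp_rot: [-179.4, -0.1, 5.6]
wrist_force: [0.3, 0.1, -0.4]
opening: 0.0268
```

```bash
python3 -c "
from h import *
im,p=shot('w13'); cv2.imwrite('pics/w13c.png',cv2.resize(im[130:290,170:350],None,fx=4,fy=3.7,interpolation=cv2.INTER_CUBIC))
im,q=shot('s13','scene'); cv2.imwrite('pics/s13c.png',cv2.resize(im[130:240,190:310],None,fx=6,fy=5.4,interpolation=cv2.INTER_CUBIC))
"
```

```text
t 11.75 [ 0.5638 -0.0215  0.4268] [-1.7939e+02 -8.0000e-02  5.5600e+00] F [ 0.3  0.1 -0.4] op 0.0268
t 11.8 [ 0.5639 -0.0215  0.4271] [-1.7939e+02 -1.0000e-01  5.5600e+00] F [-0.5  0.5 -1.4] op 0.0267
```

View pics/w13c.png

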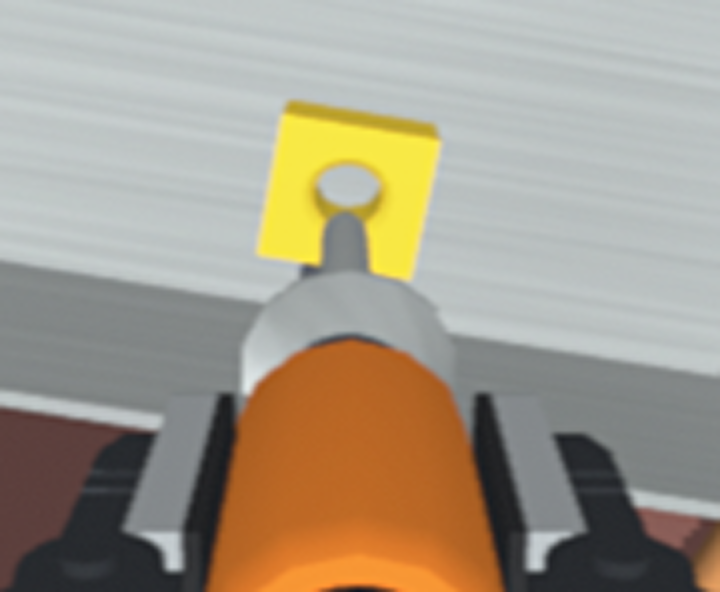

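View pics/s13c.png

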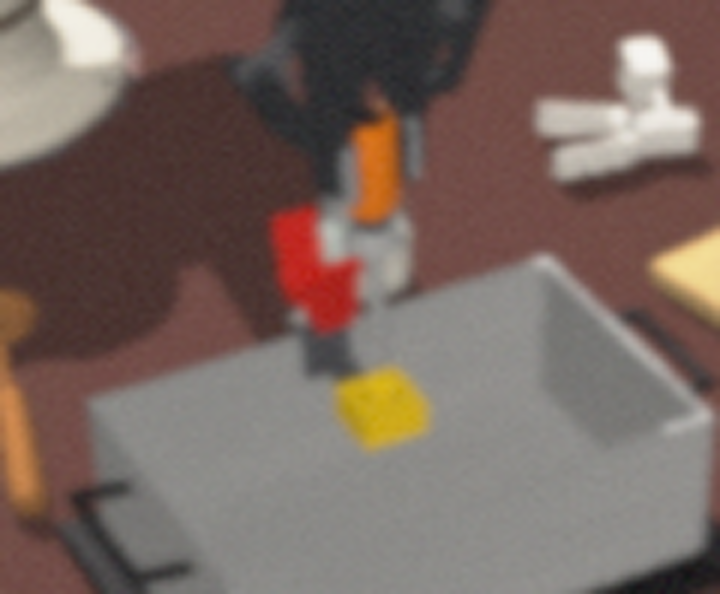

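```bash
python3 -c "
from h import *
im,p=load('w13')
hole=np.array([348,190])/[4,3.7]+[170,130]
r=rot([-179.39,-.08,5.56]); T=np.array([.5638,-.0215,.4268])
H=plane(p,hole,.112)[0]; print('hole',H)
o,d=ray(p,[[256,187.3]]); ot=r.T@(o-T); dt=r.T@d[0]
for z in (.290,.294,.298): print('tip tool',ot+dt*(z-ot[2])/dt[2])
print('hole tool',r.T@(H-T))
"
```

```text
hole [ 0.56429702 -0.01732702  0.112     ]
tip tool [ 0.00162083 -0.00148395  0.29      ]
tip tool [ 0.00057903 -0.00150718  0.294     ]
tip tool [-0.00046277 -0.00153041  0.298     ]
hole tool [ 0.00045945 -0.00075349  0.31482681]
```

Call:
{"op": "move_arm", "data": {"commands": [{"claw": -1, "travel": [0, 0.07, 1.0], "turn": 0}, {"claw": -1, "travel": [0, 0, 1.0], "turn": 0}, {"claw": -1, "travel": [0, 0, 1.0], "turn": 0}, {"claw": -1, "travel": [0, 0, 1.0], "turn": 0}, {"claw": -1, "travel": [0, 0, 0], "turn": 0}]}}

```text
time: 12.27
ee_pos: [0.5638, -0.0218, 0.3839]
tcp_rot: [-179.4, 0.1, 5.6]
wrist_force: [-0.6, -0.2, -0.9]
opening: 0.0268
```

```bash
python3 -c "
from h import *
im,p=shot('w14'); cv2.imwrite('pics/w14c.png',cv2.resize(im[130:290,170:350],None,fx=4,fy=3.7,interpolation=cv2.INTER_CUBIC))
"
```

```text
t 12.27 [ 0.5638 -0.0218  0.3839] [-1.7936e+02  1.1000e-01  5.5700e+00] F [-0.6 -0.2 -0.9] op 0.0268
```

View pics/w14c.png

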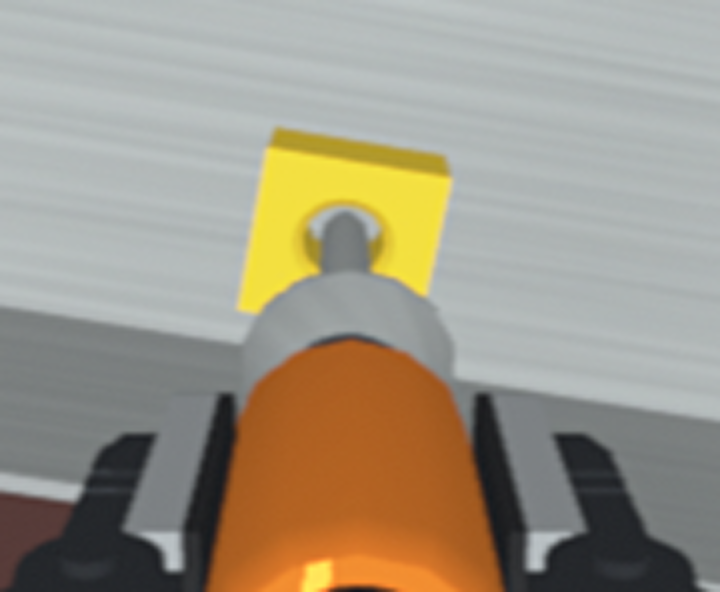

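Call:
{"op": "move_arm", "data": {"commands": [{"claw": -1, "travel": [0, 0, 1.2], "turn": 0}, {"claw": -1, "travel": [0, 0, 1.5], "turn": 0}, {"claw": -1, "travel": [0, 0, 1.5], "turn": 0}, {"claw": -1, "travel": [0, 0, 0.8], "turn": 0}, {"claw": -1, "travel": [0, 0, 0], "turn": 0}]}}

```text
time: 12.73
ee_pos: [0.5638, -0.0212, 0.3354]
tcp_rot: [-179.4, 0.0, 5.6]
wrist_force: [-0.3, 0.6, -1.7]
opening: 0.0268
```

```bash
python3 -c "
from h import *
im,p=shot('w15'); cv2.imwrite('pics/w15c.png',cv2.resize(im[130:290,170:350],None,fx=4,fy=3.7,interpolation=cv2.INTER_CUBIC))
"
```

```text
t 12.73 [ 0.5638 -0.0212  0.3354] [-1.7937e+02  4.0000e-02  5.5800e+00] F [-0.3  0.6 -1.7] op 0.0268
```

View pics/w15c.png

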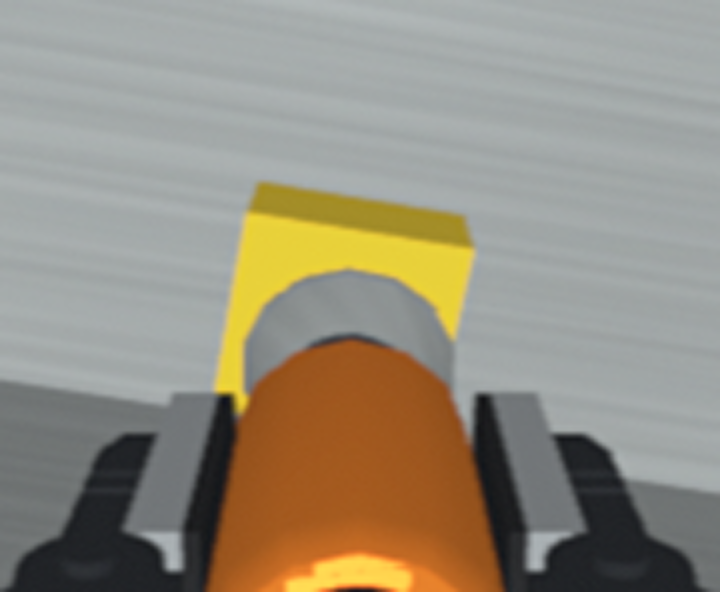

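Call:
{"op": "move_arm", "data": {"commands": [{"claw": -1, "travel": [0, 0, 0.5], "turn": 0}, {"claw": -1, "travel": [0, 0, 0.5], "turn": 0}, {"claw": -1, "travel": [0, 0, 0.2], "turn": 0}, {"claw": -1, "travel": [0, 0, 0], "turn": 0}]}}

```text
time: 13.12
ee_pos: [0.564, -0.0211, 0.3246]
tcp_rot: [-179.4, -0.1, 5.6]
wrist_force: [-0.0, -0.2, -0.5]
opening: 0.027
```

Call:
{"op": "move_arm", "data": {"commands": [{"claw": -1, "travel": [0, 0, 0.15], "turn": 0}, {"claw": -1, "travel": [0, 0, 0.15], "turn": 0}, {"claw": -1, "travel": [0, 0, 0], "turn": 0}]}}

```text
time: 13.37
ee_pos: [0.5642, -0.0211, 0.3223]
tcp_rot: [-179.4, -0.1, 5.6]
wrist_force: [-1.2, -0.8, 2.0]
opening: 0.0268
```

Call:
{"op": "move_arm", "data": {"commands": [{"claw": -1, "travel": [0, 0, 0.1], "turn": 0}, {"claw": -1, "travel": [0, 0, 0], "turn": 0}]}}

```text
time: 13.53
ee_pos: [0.5642, -0.0211, 0.3217]
tcp_rot: [-179.4, -0.2, 5.6]
wrist_force: [0.6, -0.1, 4.1]
opening: 0.0271
```

```bash
python3 -c "
from h import *
im,p=shot('s16','scene'); cv2.imwrite('pics/s16c.png',cv2.resize(im[130:240,190:310],None,fx=6,fy=5.4,interpolation=cv2.INTER_CUBIC))
"
```

```text
t 13.53 [ 0.5642 -0.0211  0.3217] [-179.41   -0.19    5.58] F [ 0.6 -0.1  4.1] op 0.0271
```

View pics/s16c.png

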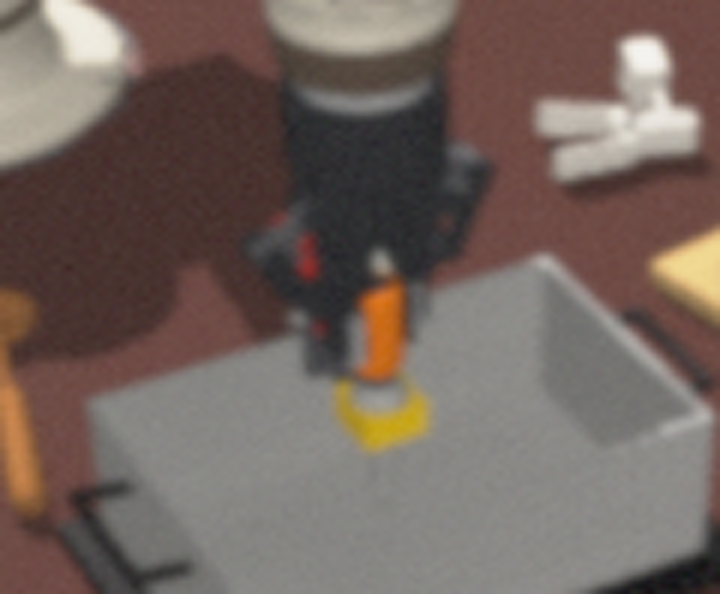

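Call:
{"op": "move_arm", "data": {"commands": [{"claw": -0.1, "travel": [0, 0, 0], "turn": 0}, {"claw": 0.3, "travel": [0, 0, 0], "turn": 0}, {"claw": 0.3, "travel": [0, 0, 0], "turn": 0}, {"claw": 0.3, "travel": [0, 0, -1], "turn": 0}, {"claw": 0.3, "travel": [0, 0, -2], "turn": 0}]}}

```text
time: 14.0
ee_pos: [0.5636, -0.0213, 0.3493]
tcp_rot: [-179.4, 0.1, 5.6]
wrist_force: [-0.3, 0.7, 0.5]
opening: 0.0555
```

```bash
python3 -c "
from h import *
im,p=shot('w17')
"
```

```text
t 14.0 [ 0.5636 -0.0213  0.3493] [-1.7936e+02  1.5000e-01  5.5800e+00] F [-0.3  0.7  0.5] op 0.0555
```

View pics/w17.png

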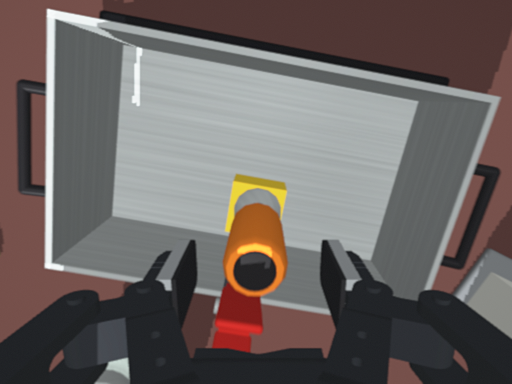

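Released; lift clear, then back off and check holder height and uprightness.

Call:
{"op": "move_arm", "data": {"commands": [{"claw": 0.3, "travel": [0, 0, -4], "turn": 0}, {"claw": 0.3, "travel": [0, 0, -4], "turn": 0}, {"claw": 1, "travel": [0, 0, -2], "turn": 0}, {"claw": 1, "travel": [0, 0, 0], "turn": 0}, {"claw": 1, "travel": [0, 0, 0], "turn": 0}]}}

```text
time: 14.47
ee_pos: [0.564, -0.0225, 0.4527]
tcp_rot: [-179.4, -0.3, 5.6]
wrist_force: [0.1, 0.5, -1.0]
opening: 0.0853
```

```bash
python3 -c "
from h import *
im,p=shot('w18'); cv2.imwrite('pics/w18c.png',cv2.resize(im[90:310,140:360],None,fx=2.7,fy=2.7,interpolation=cv2.INTER_CUBIC))
im,p=shot('s18','scene'); cv2.imwrite('pics/s18c.png',cv2.resize(im[130:240,190:310],None,fx=6,fy=5.4,interpolation=cv2.INTER_CUBIC))
"
```

```text
t 14.47 [ 0.564  -0.0225  0.4527] [-179.41   -0.27    5.57] F [ 0.1  0.5 -1. ] op 0.0853
t 14.52 [ 0.5641 -0.0224  0.4512] [-1.794e+02 -1.300e-01  5.580e+00] F [-1.4 -0.6 -0.8] op 0.0854
```

View pics/w18c.png

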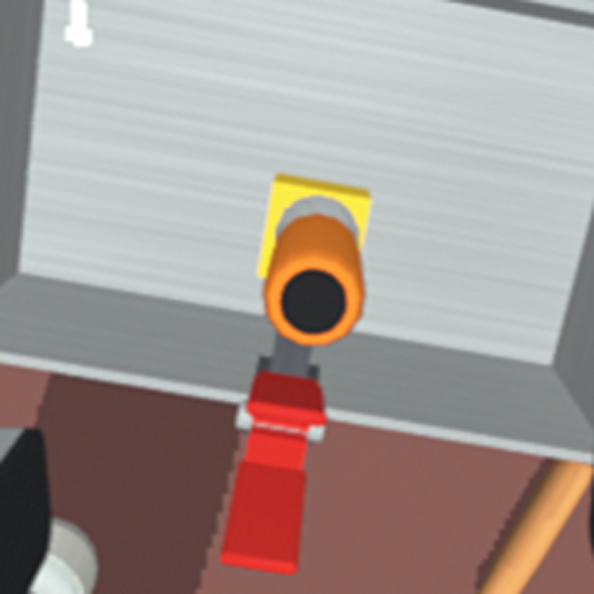

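View pics/s18c.png

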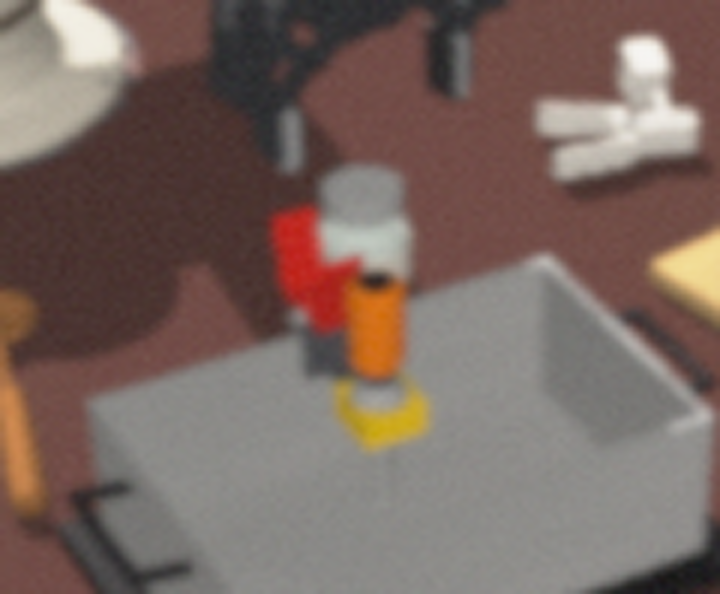

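Call:
{"op": "move_arm", "data": {"commands": [{"claw": 1, "travel": [0, 0, -2], "turn": 0}, {"claw": 1, "travel": [0, 0, 0], "turn": 0}, {"claw": 1, "travel": [0, 0, 0], "turn": 0}, {"claw": 1, "travel": [0, 0, 0], "turn": 0}]}}

```text
time: 14.9
ee_pos: [0.5641, -0.0227, 0.4698]
tcp_rot: [-179.4, -0.0, 5.6]
wrist_force: [0.3, 0.5, -0.4]
opening: 0.0856
```

```bash
python3 -c "
from h import *
im,p=shot('s19','scene')
"
```

```text
t 14.9 [ 0.5641 -0.0227  0.4698] [-1.7938e+02 -3.0000e-02  5.5800e+00] F [ 0.3  0.5 -0.4] op 0.0856
```

View pics/s19.png

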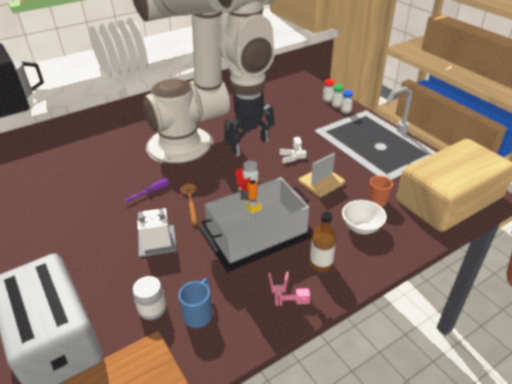

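The picture shows the holder on the near wall with the probe in its guide (about 250,190). The bystanders are in their places and the gripper is clear.

```bash
python3 -c "
from workcell import bot
print(bot.job_done())"
```

```text
the job is handed in; nothing more can be done
None
```

I finished the job in the order asked and handed it in at about 15 s, but no verdict was reported. The red-handled holder is clipped on the middle of the pan's near long wall, with its yellow block inside the pan. The orange probe stands upright in the guide hole with its collar on the block.

**Final checks:**
- **Holder height:** The block's top measured about 112 to 113 mm, level with the 112 mm rim. I got this from the camera before inserting the probe and again from where the collar touched down, so the holder is pushed well down.
- **Holder position:** It looked upright after I let go, with the handles where an upright holder would put them. It sits within about 2 mm of the middle of the wall.
- **Probe fit:** The stem went in with no side force, and the collar touched the block at about 4 N.
- **Clearance:** The gripper is open, touching nothing, and well above the probe.

**What went differently:**
- **Purple probe:** The purple look-alike, upright in the first pictures, was lying on the worktop by 4.2 s. The arm had not been near it, so I think it fell by itself. I left it where it lay; I saw no other bystander out of place.
- **Wrist limit:** On the way to the pan the last joint reached 179.94° of its 180° limit. The arm stopped short and the tool was left tilted 0.6°. I turned it back, measured the probe tip against the hole again and then inserted it.

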